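# Free a hinge link held by a spring bar

## Robot

A 6-joint arm with a two-finger parallel gripper is mounted at the origin on a cart in front of the work surface, level with it; the furniture and walls round the work are solid. World frame = base frame: x ahead of the robot, y to its left, z up, the work surface at z = 0. Lengths are in m, angles in degrees, forces in N, time in s.
With the tool pointing down it reaches from about 0.3 to 0.875 m from the base axis. Payload 6.4 kg.
Tool frame: the origin (TCP) lies at the very end of the fingers, on their centre line; the grasp point (between the pads) lies 19 mm behind it (manip.hold_point_z is the distance from the TCP to the grasp point, in m); z points along the fingers, y is the line along which they close (so a half turn about z gives the same grasp; the last joint's range is limited). The gripper opens to 85 mm and grips with 20 to 120 N. Pads are 22 mm wide; open, the fingers measure 114 mm over their backs; the gripper's body (76 mm by 85 mm) begins 54 mm behind the grasp point. The pads swing forward as they close: fully open they stand 13 mm farther back than shut.
Start: joints at [-80.69, 10.359, 92.074, -0, 77.567, -11.82], TCP at [0.207, -0.536, 0.2] pointing down, gripper open.
Joint ranges: [-171.53, 171.53], [-51.25, 118.39], [17.06, 147.69], [-65.23, 245.23], [0, 150.52], [-178.68, 178.68]. Speed limits (degrees/s): [147.25, 147.25, 172.46, 180, 180, 180].

## Interface

Orientations are given as a 3x3 rotation matrix whose columns are the frame's x, y, z axes.
In Python, from bench import manip gives the robot as it stands.
- The arm moves only by the tool move_arm, never from a script. Its argument "moves" is a list of rows, each a list of 3 entries, a list of its own where there are three numbers: the opening, from 0 (shut) to 1 (fully open), then the shift along the tool's x, y, z each as a share of 0.5 m, from -1 to 1, then the turn about the tool's z as a share of pi rad, from -1 to 1. A call has 1 to 10 rows; each row is the pose to reach, as a shift and turn from the pose commanded when the call began, along the tool's axes at that moment, turning the shorter way round; what a row does not reach only later rows make up. A row lasts 1/12 s, in which the tool goes at most 41.7 mm and 7.16 degrees, less where a joint would pass 70% of its speed; a pose out of reach is approached as far as the arm can. A call with a number of a shift or a turn outside -1 to 1 is refused whole. A call with a gripper value outside its range is refused whole. The fingers move at their own pace and stop on an object; "squeeze" is the grip in N (left out, the last holds). Time passes only in rows, so rows that repeat a pose let the fingers close. It gives the time, the measured TCP pose, the force, the opening and the grip force at its end, in the units of the state.
- manip.observe(): the state, without advancing time (a new reading comes with each control period).
- manip.get_image(name): name is "scene" or "top" or "wrist"; returns a dict with "frame" (384x512x3 uint8, red, green, blue), "K" (3x3 intrinsics, pixels), "D" ([k1, k2, p1, p2, k3] as OpenCV has them; the pictures are not rectified), "R" (3x3) and "t" (3): a world point X has camera coordinates R X + t. Camera axes: x right, y down, z forward; pixel columns grow to the right and rows downward; lengths in m; the calibration is good to about 2 mm. A picture is of the moment at which its call begins. There is no depth.
- manip.close_job(): hands the job in; it is judged then, once.
The state is a dict: "time": time; "joints": joint angles; "joint_velocities": joint speeds; "tau": joint torques, N m; "tool_pos": TCP position; "tool_rot": TCP orientation; "wrist_force": force on the tool from outside, world axes, zero at the start; "moment": the same for the moment, N m; "width": finger opening in m; "grasp_force": force on a finger pad.
Only numpy, scipy, OpenCV 4.12 (cv2) and the standard library are available. Lean on these libraries where they do the work, as an engineer would, in place of code of your own. Each camera call takes 0.05 s, during which the arm holds its last target. There are 200 camera calls.

## Task

Take the forked tool from its stand, straddle the spring bar with the fork and press the brass collar gently sideways, away from the link, back to the end of its travel until the link pops up, then let the bar forward again; the bar bends if the tool bears on it or its bracket with more than about 11 N, and fingers must not press on either. Afterwards put the tool back upright in its stand, seated on its shoulder, and stand the freed link upright on the plywood board. Leave the other things on the table alone.

Things in the scene. Friction and masses are not known exactly. Their poses are not given: they have to be found in the camera images.
- tool_grip (a point): Middle of the forked tool's orange handle (22 x 22 x 55 mm, upright in its wooden stand), 82 mm above the fork's tips, 32 mm above the underside of the dark shoulder (38 x 22 x 5 mm). z points up the handle, x across the two tines, y the thin way. The blade is 6 mm thick (y), the fork 22 mm wide; its slot is 10 mm wide, flared at the tips, 20 mm deep. 0.12 kg.
- stand_mouth (a point): Centre of the pocket's mouth on top of the fixed tool stand (wooden block 66 x 44 mm, 60 mm high, on a 90 x 70 mm foot). Pocket 30 mm along x, 12 mm along y, 50 mm deep, 3 mm chamfer. Seated, the tool's shoulder rests on the block, its x along this x, and tool_grip is 32 mm above this point.
- bracket: Fixed blue and dark steel bracket on a base plate 84 mm (x) wide, from y = -37 to +123 mm, 10 mm thick. Origin on the table under the middle of the link's socket; z up, y along the spring bar, away from the link. Socket walls 36 x 28 mm, 50 mm high, about the origin. A bearing block 30 mm wide, 52 mm high stands at y = 90 to 104 mm.
- bar_gap (a point): Point on the axis of the 6 mm spring bar, 36 mm above the table, at y = 27 mm of the bracket (same axes); the socket wall ends at y = 14. The brass collar, a 22 mm disc, is clamped on the bar with its near face anywhere from y = 38 to 56: feel for it. Pressed towards +y the bar frees the link after 10 to 11.5 mm and stops hard at 12.5; spring 2.3 N at rest, 5 N at the stop.
- link_mid (a point): Centre of the loose brass link, 24 (x) x 16 (y) x 48 (z) mm with a cross hole near its foot, held in the socket by the bar's tip (10 mm deep) against two ejector pins. Held, it stands 25 mm out of the walls (this point 51 mm above the table); freed, it rises about 13 mm and stays, and the bar returns under it. z up. 0.07 kg.
- board: Fixed plywood board lying flat, 356 (x) x 218 (y) mm, its top 24 mm above the table; origin at the centre of its underside.
- clamp: Small blue C-clamp lying on the table, bystander.
- screwdriver: Screwdriver with a red handle lying on the table, bystander.
- sanding_block: Cork sanding block 96 x 63 x 30 mm, bystander.
Mind the look-alikes: they are no part of the job. There is more than one size of the part that bears link_mid; the job needs the smaller.

How it is judged:
By the outcome, as a careful person would: the job done as asked, in the order asked, and still so for the second after the job is handed in, with the robot touching nothing.
It also fails if it takes over 67 s, if anything falls off the work surface, if the arm or the gripper's body presses on something with over 40 N, if the wrist force passes 120 N, or if a joint passes its speed limit or range.

## Working session

There is one attempt and no reset: what is moved stays moved. The work goes in short steps, Python scripts to look and compute and a tool call to move; the robot and the scene stay as the last step left them, time stands still between calls to the robot, and variables do not carry over. Pictures are saved under pics/ and viewed, at most 10 in all, crops included, and the job is handed in when it is done.

Besides the shell and the picture viewer there is one more tool, called after "Emit:" by a JSON object that holds its "name" and its "arguments", one argument or row to a line. move_arm: Moves the arm, as the interface text tells. Its arguments: {"type":"object","properties":{"moves":{"type":"array","items":{"type":"array"}},"squeeze":{"type":"number"}},"required":["moves"]}

```bash
ls; mkdir -p pics; cat > h.py <<'E'
import numpy as np, cv2
from bench import manip
def grab(n,f):
    im=manip.get_image(n); cv2.imwrite(f'pics/{f}.png',im['frame'][:,:,::-1]); np.savez(f'pics/{f}.npz',**{k:np.array(im[k]) for k in im}); return im
def load(f): return dict(np.load(f'pics/{f}.npz'))
def ray(im,px):
    p=cv2.undistortPoints(np.array(px,float).reshape(-1,1,2),im['K'],im['D']).reshape(-1,2)
    d=np.c_[p,np.ones(len(p))]@im['R']; return -im['R'].T@im['t'],d
def onz(im,px,z):
    c,d=ray(im,px); return c+d*((z-c[2])/d[:,2])[:,None]
def proj(im,X):
    return cv2.projectPoints(np.array(X,float).reshape(-1,3),cv2.Rodrigues(im['R'])[0],im['t'],im['K'],im['D'])[0].reshape(-1,2)
def tri(a,pa,b,pb):
    A=np.zeros((3,3));v=np.zeros(3)
    for im,p in((a,pa),(b,pb)):
        c,d=ray(im,[p]);d=d[0]/np.linalg.norm(d[0]);M=np.eye(3)-np.outer(d,d);A+=M;v+=M@c
    return np.linalg.solve(A,v)
E
python3 - <<'E'
from h import *
a=grab('scene','s0');b=grab('top','t0')
cv2.imwrite('pics/both.png',np.vstack([cv2.resize(x['frame'][:,:,::-1],(400,300)) for x in(a,b)]))
for x in(a,b):print(-x['R'].T@x['t'],x['K'][0,0],x['R'][2])
o=manip.observe();print(o['tool_rot'],o['wrist_force'],o['time'],manip.hold_point_z)
E
```

```text
pics
[-0.02105736  0.64542622  0.46018877] 354.341620098523 [ 0.57194739 -0.7041719  -0.4207352 ]
[0.22297382 0.04396036 1.36993338] 494.5978888443999 [ 0.18841491 -0.00447937 -0.9820793 ]
[[ 9.32755127e-01  3.60510489e-01 -2.45177355e-04]
 [ 3.60510419e-01 -9.32753887e-01  1.55723566e-03]
 [ 3.32709659e-04 -1.54090854e-03 -9.99998757e-01]] [-0.69057265  0.2972064  -0.53197771] 0.1 0.0187
```

View pics/s0.png

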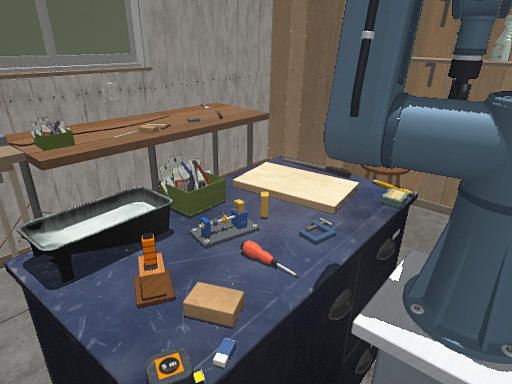

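View pics/t0.png

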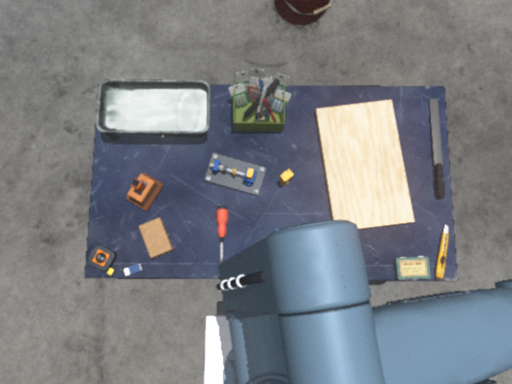

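The scene and top pictures show the following:
- The tool in its stand is at scene (149,255), top (147,188).
- The bracket is at scene (225,225), top (235,175).
- The link could be the brass piece in the bracket's socket, scene (240,207), top (249,176), or the loose, larger one, scene (265,205), top (287,177).
- The tool's look-alikes are the orange tape, scene (168,370), and the yellow knife, scene (375,187).

By the description, I choose the link in the socket and the tool in the wooden stand. I'll check both in a close crop.

```bash
python3 - <<'E'
from h import *
a=load('s0');b=load('t0')
def crop(im,x,y,w,h,W,H): return cv2.resize(im['frame'][y:y+h,x:x+w,::-1],(W,H),interpolation=cv2.INTER_CUBIC)
A=np.hstack([crop(a,185,185,100,75,400,300),crop(a,110,225,100,75,400,300)])
B=np.hstack([crop(b,198,138,100,75,400,300),crop(b,100,155,100,75,400,300)])
cv2.imwrite('pics/crop1.png',np.vstack([A,B]))
E
```

```text
(no output)
```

View pics/crop1.png

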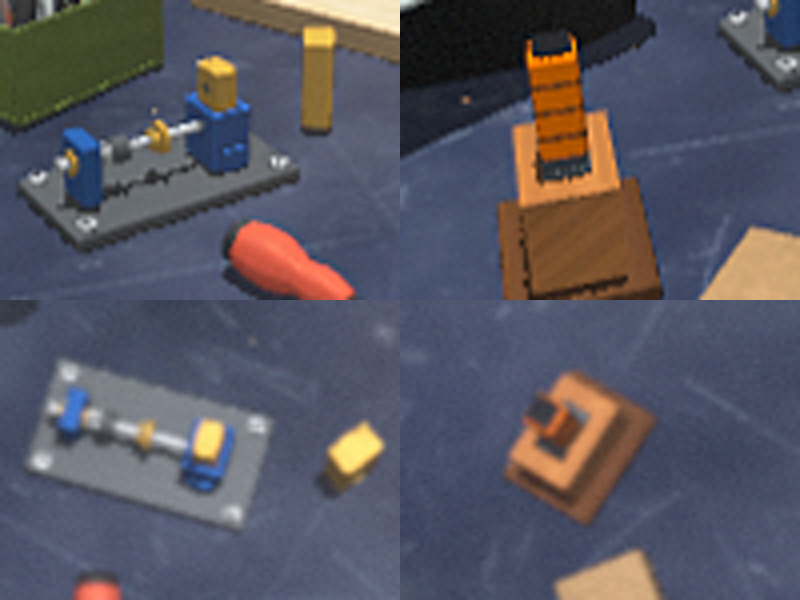

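```bash
python3 - <<'E'
from h import *
a=load('s0');b=load('t0')
c=onz(b,[(213,153),(266,166),(257.25,194.75),(204.25,179.25)],.01);print('plate',c.round(3),c.mean(0))
# stand top (light tan) tri: corners crop->px
print('stand foot corners',onz(b,[(100+570/4,155+70/4),(100+655/4-100,155+110/4),],0).round(3))
print('handle top',tri(a,(110+152/4,225+45/4),b,(100+145/4,155+108/4)))
print('link top',tri(a,(185+215/4,185+68/4),b,(198+210/4,138+130/4)), 'biglink top',tri(a,(185+318/4,185+35/4),b,(198+350/4,138+143/4)))
print('board',onz(b,[(317,108),(392,99),(414,221),(338,228)],.024).round(3))
print('board tri',tri(a,(358,184),b,(414,221)))
w=grab('wrist','w0');print(w['K'],-w['R'].T@w['t'],w['R'],w['D'])
o=manip.observe();print(o['tool_pos'],o['wrist_force'])
E
```

```text
plate [[ 0.596  0.15   0.01 ]
 [ 0.56  -0.001  0.01 ]
 [ 0.477  0.024  0.01 ]
 [ 0.52   0.173  0.01 ]] [0.53832305 0.08637104 0.01      ]
stand foot corners [[0.543 0.066 0.   ]
 [0.512 0.288 0.   ]]
handle top [0.48722933 0.3369675  0.1179053 ]
link top [0.53179079 0.04255587 0.06878533] biglink top [ 0.52445328 -0.052783    0.06248502]
board [[ 0.728 -0.146  0.024]
 [ 0.757 -0.36   0.024]
 [ 0.405 -0.405  0.024]
 [ 0.384 -0.197  0.024]]
board tri [ 0.40737205 -0.40761557  0.01450648]
[[307.32015796   0.         252.36512496]
 [  0.         307.32015796 189.88902978]
 [  0.           0.           1.        ]] [ 0.27577408 -0.50841286  0.37478965] [[ 0.36092801 -0.93259176 -0.00189214]
 [-0.89152699 -0.34562931  0.29277979]
 [-0.273698   -0.10398554 -0.95617802]] [0.00236727 0.         0.         0.         0.        ]
[ 0.20721953 -0.53583307  0.19925013] [ 0.01417535 -0.26190353 -0.20194457]
```

The crop confirms both choices. The link is the short brass piece in the blue socket, with the collar on the bar. The tool is the orange handle with its dark shoulder in the stand. I'll move over the bracket for wrist views.

Emit:
{"name": "move_arm", "arguments": {
  "moves": [
    [1,[1.0,-0.975,-0.1],-0.4],
    [1,[1.0,-0.975,-0.1],-0.4],
    [1,[1.0,-0.975,-0.1],-0.4],
    [1,[1.0,-0.975,-0.1],-0.4],
    [1,[1.0,-0.975,-0.1],-0.4],
    [1,[1.0,-0.975,-0.1],-0.4],
    [1,[1.0,-0.975,-0.1],-0.4],
    [1,[1.0,-0.975,-0.1],-0.4],
    [1,[1.0,-0.975,-0.1],-0.4],
    [1,[1.0,-0.975,-0.1],-0.4]
  ]
}}

```text
time: 0.98
tool_pos: [0.3805, -0.1565, 0.2299]
tool_rot: [[-0.054, 0.999, 0.0], [0.999, 0.054, -0.0], [-0.0, 0.0, -1.0]]
wrist_force: [0.7, -0.5, 0.2]
width: 0.0854
grasp_force: 0.0
```

```bash
cat >> h.py <<'E'
def plan(x,y,z,gx):
    """shares needed from the present pose to TCP x,y,z with tool x at yaw gx (deg)"""
    o=manip.observe();R=np.array(o['tool_rot']);p=np.array(o['tool_pos'])
    s=R.T@(np.array([x,y,z])-p)/.5; yaw=np.degrees(np.arctan2(R[1,0],R[0,0]))
    t=-((gx-yaw+180)%360-180)/180
    print('t',round(o['time'],2),'pos',p.round(4),'yaw',yaw.round(2),'j',np.round(o['joints'],1),'F',np.round(o['wrist_force'],2),'w',round(o['width'],4),'gf',np.round(o['grasp_force'],1))
    print('shares',s.round(4),'turn',round(t,4),'rows',max(np.linalg.norm(s)*.5/.0417,abs(t)*180/7.16).round(1))
E
python3 -c "
from h import *
plan(.50,.10,.25,165)"
```

```text
t 0.98 pos [ 0.3805 -0.1565  0.2299] yaw 93.07 j [-39.  -13.5 111.9   0.   81.6 -42.1] F [ 0.73 -0.48  0.24] w 0.0854 gf 0.0
shares [ 0.4994  0.2662 -0.0402] turn -0.3996 rows 10.0
```

Emit:
{"name": "move_arm", "arguments": {
  "moves": [
    [1,[0.5,0.266,-0.04],-0.4],
    [1,[0.5,0.266,-0.04],-0.4],
    [1,[0.5,0.266,-0.04],-0.4],
    [1,[0.5,0.266,-0.04],-0.4],
    [1,[0.5,0.266,-0.04],-0.4],
    [1,[0.5,0.266,-0.04],-0.4],
    [1,[0.5,0.266,-0.04],-0.4],
    [1,[0.5,0.266,-0.04],-0.4],
    [1,[0.5,0.266,-0.04],-0.4],
    [1,[0.5,0.266,-0.04],-0.4]
  ]
}}

```text
time: 1.82
tool_pos: [0.5009, 0.0987, 0.2492]
tool_rot: [[-0.965, 0.261, -0.001], [0.261, 0.965, -0.0], [0.001, -0.0, -1.0]]
wrist_force: [-0.3, -0.6, 0.5]
width: 0.0853
grasp_force: 0.0
```

Emit:
{"name": "move_arm", "arguments": {
  "moves": [
    [1,[0,0,0],0],
    [1,[0,0,0],0],
    [1,[0,0,0],0]
  ]
}}

```text
time: 2.07
tool_pos: [0.501, 0.0975, 0.2496]
tool_rot: [[-0.962, 0.273, -0.0], [0.273, 0.962, -0.0], [0.0, -0.0, -1.0]]
wrist_force: [0.3, -0.7, -0.7]
width: 0.0855
grasp_force: 0.0
```

```bash
python3 -c "
from h import *
grab('wrist','w1')
plan(.43,.13,.25,165)"
```

```text
t 2.12 pos [0.501  0.0975 0.2497] yaw 164.18 j [ -2.3  -0.3  97.8   0.   82.5 -76.5] F [-0.1   0.39 -0.25] w 0.0853 gf 0.0
shares [ 0.1545  0.0239 -0.0006] turn -0.0046 rows 1.9
```

View pics/w1.png

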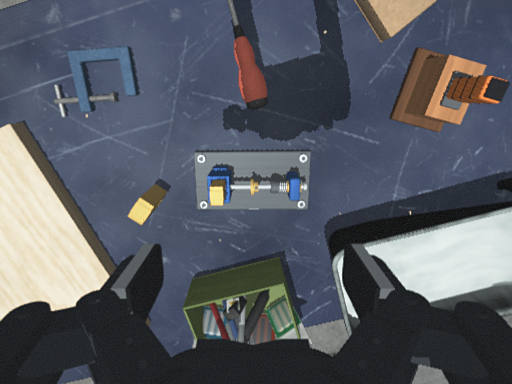

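w1 shows these positions:
- bracket plate (195–310, 150–210)
- link top (217,190)
- collar (254,187)
- stand and tool (445,90), with the handle top at (495,90)
- larger loose link (147,207)
- clamp (100,80)
- screwdriver (248,70)

Next I'll take a lower second view.

Emit:
{"name": "move_arm", "arguments": {
  "moves": [
    [1,[0.04,0.04,0.12],-0.0045],
    [1,[0.04,0.04,0.12],-0.0045],
    [1,[0.04,0.04,0.12],-0.0045],
    [1,[0.04,0.04,0.12],-0.0045],
    [1,[0.04,0.04,0.12],-0.0045]
  ]
}}

```text
time: 2.53
tool_pos: [0.4885, 0.1218, 0.1914]
tool_rot: [[-0.966, 0.257, 0.002], [0.257, 0.966, -0.0], [-0.002, 0.0, -1.0]]
wrist_force: [-0.0, -0.6, 0.7]
width: 0.0855
grasp_force: 0.0
```

```bash
python3 - <<'E'
from h import *
grab('wrist','w2')
plan(.43,.30,.26,149)
a,b=load('w1'),load('w2')
for im in(a,b):
    f=im['frame'];hsv=cv2.cvtColor(f,cv2.COLOR_RGB2HSV)
    blue=cv2.inRange(hsv,(105,150,50),(125,255,255));yel=cv2.inRange(hsv,(15,120,120),(30,255,255))
    for n,m in(('blue',blue),('yel',yel)):
        for c in cv2.findContours(m,cv2.RETR_EXTERNAL,cv2.CHAIN_APPROX_NONE)[0]:
            if cv2.contourArea(c)>25:
                r=cv2.minAreaRect(c);print(n,np.round(r[0],1),np.round(r[1],1),round(r[2],1))
f=b['frame'];cv2.imwrite('pics/w2c.png',cv2.resize(f[100:300,110:376,::-1],(798,600),interpolation=cv2.INTER_CUBIC))
E
```

```text
t 2.58 pos [0.489  0.1217 0.1918] yaw 165.11 j [  0.5   1.5 102.8  -0.   75.6 -74.6] F [-0.67 -0.68  0.4 ] w 0.0856 gf 0.0
shares [ 0.2051  0.3144 -0.1368] turn 0.0895 rows 4.8
blue [294. 188.] [10. 22.] 0.0
blue [219. 188.] [28. 22.] 90.0
blue [218.4 169.4] [ 5.7 15.4] 84.3
blue [281.  219.5] [12. 25.] 0.0
blue [196. 217.] [32. 28.] 90.0
blue [197.2 194.8] [ 8.5 23.2] 83.3
yel [235.5 212.5] [9. 7.] 90.0
```

View pics/w2c.png

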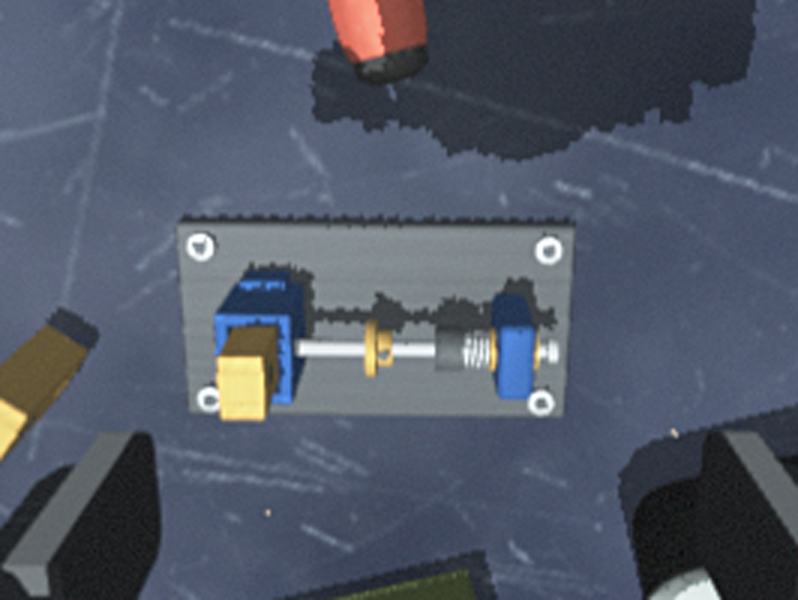

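w2 crop: the plate corners are at (180,222), (575,222), (565,415) and (190,413). The link top centre is at (243,389), the bar axis lies along row 349, and the collar's near face is at column 366. Now I'll turn these into positions.

```bash
python3 - <<'E'
from h import *
a,b,s,t=load('w1'),load('w2'),load('s0'),load('t0')
P=lambda u,v:(110+u/3-.33,100+v/3-.33)
c=onz(b,[P(180,222),P(575,222),P(565,415),P(190,413)],.01)
L=(c[0]+c[3])/2;Rr=(c[1]+c[2])/2;d=Rr-L;print('plate len',np.linalg.norm(d),'wid',np.linalg.norm(c[0]-c[3]),np.linalg.norm(c[1]-c[2]),'yaw',np.degrees(np.arctan2(d[1],d[0])))
u=d/np.linalg.norm(d);mid=c.mean(0);O=mid-u*.043;print('origin from plate',O)
k=onz(b,[P(200,247),P(548,250),P(541,402),P(208,399)],.011);print('screw yaw',np.degrees(np.arctan2(*(k[1]-k[0])[[1,0]])),np.degrees(np.arctan2(*(k[2]-k[3])[[1,0]])),k.mean(0),k.mean(0)-u*.043)
bar=onz(b,[P(305,349),P(430,349.5)],.036);print('bar',bar)
n=np.array([u[1],-u[0],0])
f=lambda X:((np.array(X)-O)@u,(np.array(X)-O)@n)
print('bar in bracket',[f(x) for x in bar])
print('link top z.075',f(onz(b,[P(243,389)],.075)[0]),onz(b,[P(243,389)],.075))
print('collar near',f(onz(b,[P(366,349)],.036)[0]),'bearing top',[f(x) for x in onz(b,[P(499,365),P(536,365)],.052)])
print('tri collar',tri(s,(185+158/4,185+135/4),b,P(376,348)),'link top',tri(s,(185+215/4,185+68/4),b,P(243,389)),'w1w2 link',tri(a,(217,194),b,P(243,389)))
print('top-based: link', onz(t,[(198+210/4,138+130/4)],.075))
E
```

```text
plate len 0.15846092902981004 wid 0.0836788670783067 0.0846173977886709 yaw 74.96264125437344
origin from plate [0.52578325 0.04650435 0.01      ]
screw yaw 74.62338581977252 74.56116441816445 [0.53850858 0.08627362 0.011     ] [0.52735228 0.04474608 0.011     ]
bar [[0.53184894 0.06178459 0.036     ]
 [0.54442011 0.10832114 0.036     ]]
bar in bracket [(np.float64(0.016330731587201566), np.float64(0.001893543782447301)), (np.float64(0.06453530014037846), np.float64(0.001960383152639407))]
link top z.075 (np.float64(-6.569422462409971e-05), np.float64(0.000979011646559102)) [[0.52671169 0.0461869  0.075     ]]
collar near (np.float64(0.03985212077692895), np.float64(0.0018253433785411798)) bearing top [(np.float64(0.08995719571017548), np.float64(0.0015476811976588678)), (np.float64(0.10361359082895227), np.float64(0.0015069961228319822))]
tri collar [0.53807356 0.08816183 0.03621229] link top [0.52856318 0.04474941 0.07040764] w1w2 link [0.52099737 0.05046672 0.08894216]
top-based: link [[0.53098132 0.04304203 0.075     ]]
```

Emit:
{"name": "move_arm", "arguments": {
  "moves": [
    [1,[0.2,0.31,-0.12],0.09],
    [1,[0.2,0.31,-0.12],0.09],
    [1,[0.2,0.31,-0.12],0.09],
    [1,[0.2,0.31,-0.12],0.09],
    [1,[0.2,0.31,-0.12],0.09],
    [1,[0.2,0.31,-0.12],0.09],
    [1,[0.2,0.31,-0.12],0.09],
    [1,[0.2,0.31,-0.12],0.09]
  ]
}}

```text
time: 3.25
tool_pos: [0.4311, 0.2975, 0.2509]
tool_rot: [[-0.857, 0.515, 0.002], [0.515, 0.857, 0.0], [-0.002, 0.001, -1.0]]
wrist_force: [-0.3, 0.2, 0.6]
width: 0.0851
grasp_force: 0.0
```

```bash
python3 - <<'E'
from h import *
w=grab('wrist','w3')
plan(.43,.30,.26,149)
X=proj(w,[.487,.337,.09])[0];print(X)
x,y=np.clip(X-[100,75],0,[312,234]).astype(int)
cv2.imwrite('pics/w3c.png',cv2.resize(w['frame'][y:y+150,x:x+200,::-1],(800,600),interpolation=cv2.INTER_CUBIC));print(x,y)
E
```

```text
t 3.3 pos [0.431  0.2969 0.2503] yaw 148.91 j [ 21.6   1.4  96.   -0.   82.6 -37.3] F [ 0.5  -0.61 -0.78] w 0.0855 gf 0.0
shares [ 0.0049  0.0043 -0.0194] turn -0.0005 rows 0.2
[306.78474894 190.1827944 ]
206 115
```

View pics/w3c.png

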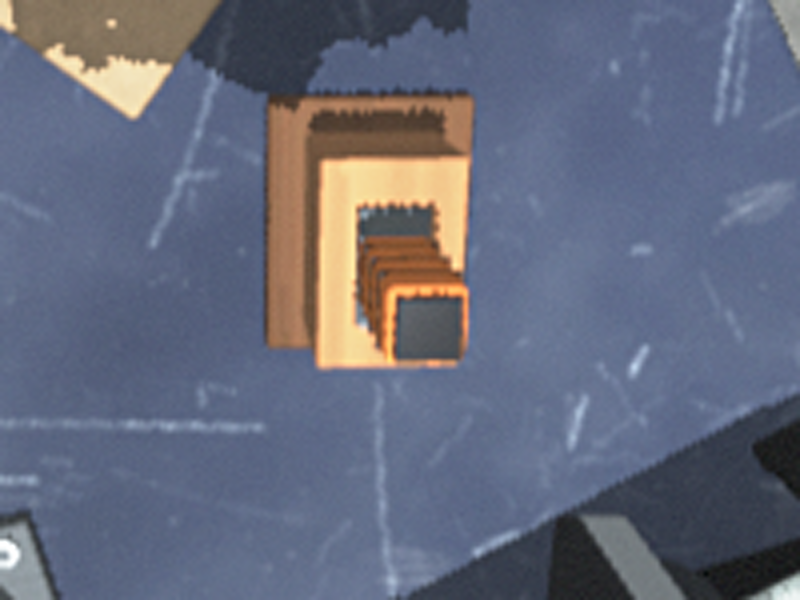

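w3 crop: the stand block's top corners are at (320,157), (470,157), (465,367) and (317,367). The handle top is centred at (426,326), and the shoulder's upper edge is at (357–437, 206).

```bash
python3 - <<'E'
from h import *
s,t,a,b=load('s0'),load('t0'),load('w1'),load('w3')
P=lambda u,v:(206+u/4-.37,115+v/4-.37)
for z in(.06,):
    c=onz(b,[P(320,157),P(470,157),P(466,367),P(317,367)],z);m=c.mean(0);print('stand',m,np.linalg.norm(c[0]-c[1]),np.linalg.norm(c[1]-c[2]))
    for i,j in((3,0),(2,1),(0,1),(3,2)):d=c[j]-c[i];print(np.degrees(np.arctan2(d[1],d[0])).round(1))
print('foot',onz(b,[P(268,97),P(474,97),P(268,347)],.012))
print('handle top',onz(b,[P(426,326)],.1195),'tri s',tri(s,(110+152/4,225+45/4),b,P(426,326)),'tri w1',tri(a,(495,90),b,P(426,326)),'tri t',tri(t,(100+145/4,155+108/4),b,P(426,326)))
print('tri block corner',tri(s,(110+609/4,225+113/4),b,P(320,157)),tri(s,(110+513/4,225+113/4),b,P(470,367)))
h=onz(b,[P(426,326)],.1195)[0]
plan(m[0],m[1],.16,149)
E
```

```text
stand [0.48531224 0.33970354 0.06      ] 0.045166919665929964 0.06736471421314799
150.0
151.8
59.0
59.0
foot [[0.42784205 0.33166593 0.012     ]
 [0.46346937 0.39092767 0.012     ]
 [0.50487423 0.28740707 0.012     ]]
handle top [[0.48501626 0.33871314 0.1195    ]] tri s [0.48476472 0.33846647 0.11954032] tri w1 [0.48465868 0.33882307 0.12172196] tri t [0.4889348  0.33892057 0.1099982 ]
tri block corner [0.35383546 0.29529208 0.14336729] [0.39946101 0.30482201 0.15030519]
t 3.3 pos [0.431  0.2969 0.2503] yaw 148.91 j [ 21.6   1.4  96.   -0.   82.6 -37.3] F [ 0.5  -0.61 -0.78] w 0.0855 gf 0.0
shares [-0.0486  0.1293  0.1807] turn -0.0005 rows 2.7
```

Emit:
{"name": "move_arm", "arguments": {
  "moves": [
    [0.7,[-0.048,0.129,0.15],-0.002],
    [0.7,[-0.048,0.129,0.15],-0.002],
    [0.7,[-0.048,0.129,0.15],-0.002],
    [0.7,[-0.048,0.129,0.15],-0.002],
    [0.7,[-0.048,0.129,0.15],-0.002]
  ]
}}

```text
time: 3.72
tool_pos: [0.484, 0.3389, 0.1734]
tool_rot: [[-0.859, 0.512, -0.003], [0.512, 0.859, -0.002], [0.002, -0.003, -1.0]]
wrist_force: [0.6, -0.1, -0.1]
width: 0.06
grasp_force: 0.0
```

```bash
python3 - <<'E'
from h import *
w=grab('wrist','w4')
plan(.485,.339,.073,149.4)
f=w['frame'];hsv=cv2.cvtColor(f,cv2.COLOR_RGB2HSV)
m=cv2.inRange(hsv,(5,190,150),(16,255,255))
for c in cv2.findContours(m,cv2.RETR_EXTERNAL,cv2.CHAIN_APPROX_NONE)[0]:
    if cv2.contourArea(c)>60: print(cv2.boundingRect(c),cv2.minAreaRect(c))
X=proj(w,[.485,.339,.1195])[0];print(X, proj(w,[manip.observe()['tool_pos']]))
E
```

```text
t 3.77 pos [0.4844 0.3393 0.1749] yaw 149.24 j [ 23.5  13.8  91.   -0.   75.3 -35.7] F [-0.2  -0.37  0.48] w 0.0599 gf 0.0
shares [-0.0015  0.0003  0.2038] turn -0.0009 rows 2.4
[253.23206764 198.13016796] [[253.15609229 225.65262802]]
```

Emit:
{"name": "move_arm", "arguments": {
  "moves": [
    [0.7,[-0.001,0,0.07],-0.001],
    [0.7,[-0.001,0,0.14],-0.001],
    [0.7,[-0.001,0,0.18],-0.001],
    [0.7,[-0.001,0,0.204],-0.001],
    [0.7,[-0.001,0,0.204],-0.001],
    [0.7,[-0.001,0,0.204],-0.001]
  ]
}}

```text
time: 4.27
tool_pos: [0.4853, 0.3403, 0.0744]
tool_rot: [[-0.862, 0.508, 0.002], [0.508, 0.862, 0.001], [-0.001, 0.001, -1.0]]
wrist_force: [-0.1, -0.4, 0.6]
width: 0.0598
grasp_force: 0.0
```

Emit:
{"name": "move_arm", "arguments": {
  "moves": [
    [0.15,[0,0,0],0],
    [0.15,[0,0,0],0],
    [0.1,[0,0,0],0],
    [0.1,[0,0,0],0],
    [0.1,[0,0,0],0],
    [0.1,[0,0,0],0],
    [0.1,[0,0,0],0],
    [0.1,[0,0,0],0]
  ],
  "squeeze": 80
}}

```text
time: 4.93
tool_pos: [0.4856, 0.3407, 0.0748]
tool_rot: [[-0.862, 0.507, 0.003], [0.507, 0.862, 0.001], [-0.002, 0.002, -1.0]]
wrist_force: [-2.0, -1.3, 7.3]
width: 0.0198
grasp_force: 78.5
```

```bash
python3 - <<'E'
from h import *
plan(.485,.339,.16,149.4)
print(manip.observe()['moment'])
E
```

```text
t 4.93 pos [0.4856 0.3407 0.0748] yaw 149.53 j [ 23.6  20.5  95.1  -0.   64.3 -35.9] F [-2.01 -1.3   7.3 ] w 0.0198 gf 78.5
shares [-0.001  -0.0033 -0.1703] turn 0.0007 rows 2.0
[-0.29410024  0.28693236 -0.00797626]
```

Emit:
{"name": "move_arm", "arguments": {
  "moves": [
    [0.1,[0,0,-0.02],0],
    [0.1,[0,0,-0.06],0],
    [0.1,[0,0,-0.1],0],
    [0.1,[0,0,-0.15],0],
    [0.1,[0,0,-0.2],0],
    [0.1,[0,0,-0.24],0],
    [0.1,[0,0,-0.24],0],
    [0.1,[0,0,-0.24],0]
  ]
}}

```text
time: 5.6
tool_pos: [0.4853, 0.3408, 0.1946]
tool_rot: [[-0.862, 0.507, 0.003], [0.507, 0.862, 0.001], [-0.002, 0.003, -1.0]]
wrist_force: [-0.2, -0.2, -0.9]
width: 0.0198
grasp_force: 78.8
```

```bash
python3 - <<'E'
from h import *
grab('wrist','w5');s=grab('scene','s5')
o=manip.observe();print(o['moment'])
X=proj(s,[*o['tool_pos'][:2],o['tool_pos'][2]-.03])[0];print(X)
x,y=(X-[50,37]).astype(int)
cv2.imwrite('pics/c5.png',cv2.resize(s['frame'][y:y+75,x:x+100,::-1],(800,600),interpolation=cv2.INTER_CUBIC));print(x,y)
# bar-gap target: grip point over bar at y=27: from w2 bar line
u=np.array([np.cos(np.radians(74.75)),np.sin(np.radians(74.75))])
bar0=np.array([.53185,.06178]);t=bar0+u*(.027-.0163);print('target',t)
plan(t[0],t[1],.185,164.75)
E
```

```text
[-0.02277665  0.03157768 -0.04641437]
[144.84264785 216.32904326]
94 179
target [0.53466443 0.07210322]
t 5.7 pos [0.4836 0.34   0.1916] yaw 149.52 j [ 23.6  12.9  90.1   0.   77.1 -35.9] F [ 0.12 -0.15 -1.54] w 0.0198 gf 78.8
shares [-0.3598 -0.41    0.0135] turn -0.0846 rows 6.5
```

View pics/c5.png

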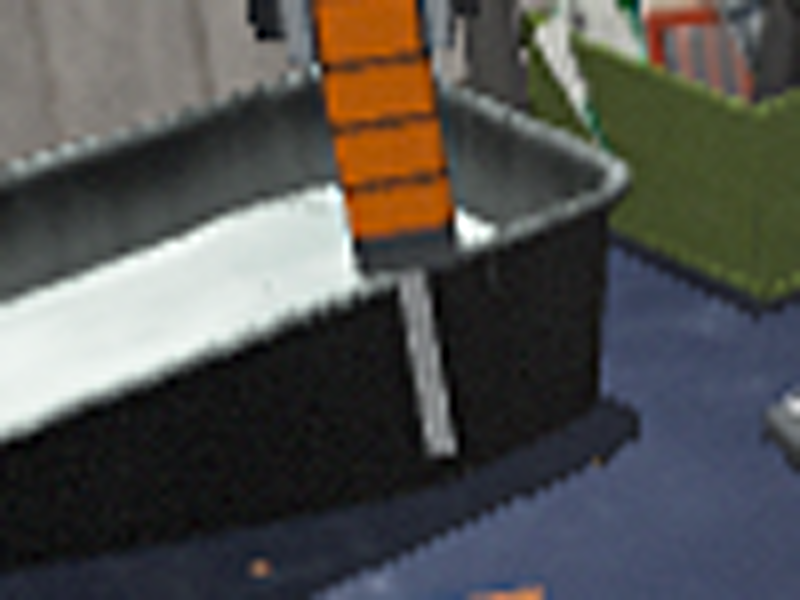

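The crop shows the tool held upright and clear of the stand, with the blade tip at crop (440,455), scene (149,236).

Emit:
{"name": "move_arm", "arguments": {
  "moves": [
    [0.1,[-0.36,-0.41,0.0],-0.085],
    [0.1,[-0.36,-0.41,0.0],-0.085],
    [0.1,[-0.36,-0.41,0.0],-0.085],
    [0.1,[-0.36,-0.41,0.0],-0.085],
    [0.1,[-0.36,-0.41,0.0],-0.085],
    [0.1,[-0.36,-0.41,0.0],-0.085],
    [0.1,[-0.36,-0.41,0.0],-0.085],
    [0.1,[-0.36,-0.41,0.0],-0.085],
    [0.1,[-0.36,-0.41,0.0],-0.085],
    [0.1,[-0.36,-0.41,0.0],-0.085]
  ]
}}

```text
time: 6.53
tool_pos: [0.5346, 0.0728, 0.1914]
tool_rot: [[-0.965, 0.262, -0.003], [0.262, 0.965, 0.001], [0.003, 0.0, -1.0]]
wrist_force: [-0.1, 0.9, -1.2]
width: 0.0198
grasp_force: 78.9
```

```bash
python3 - <<'E'
from h import *
s5=load('s5');print('tip pred s5',proj(s5,[.4845,.3404,.1315]))
plan(.53466,.0721,.125,164.75)
plan(.53466,.0721,.125,164.75)
o=manip.observe();print(o['moment'])
E
```

```text
tip pred s5 [[146.26017558 230.99201611]]
t 6.53 pos [0.5346 0.0728 0.1914] yaw 164.79 j [ -4.9   6.4  97.6   0.   76.2 -79.7] F [-0.07  0.94 -1.24] w 0.0198 gf 78.9
shares [-0.0008 -0.0014  0.1327] turn 0.0002 rows 1.6
t 6.53 pos [0.5346 0.0728 0.1914] yaw 164.79 j [ -4.9   6.4  97.6   0.   76.2 -79.7] F [-0.07  0.94 -1.24] w 0.0198 gf 78.9
shares [-0.0008 -0.0014  0.1327] turn 0.0002 rows 1.6
[-0.04099947 -0.08086535 -0.0406491 ]
```

```bash
python3 - <<'E'
from h import *
s5=load('s5');c=np.array([.4845,.3404,0]);g=np.array([-.862,.507,0]);n=np.array([.507,.862,0])
for z,hx,hy in((.1315,.011,.003),(.1815,.019,.011)):
  for i in(-1,1):
    for j in(-1,1): print(z,i,j,((proj(s5,c+g*hx*i+n*hy*j+[0,0,z])[0]-[94,179])*8).round())
s=grab('scene','s6');w=grab('wrist','w6')
u=np.array([np.cos(np.radians(74.75)),np.sin(np.radians(74.75))])
X=proj(s,[.5346,.0725,.09])[0];x,y=(X-[50,37]).astype(int)
A=cv2.resize(s['frame'][y:y+75,x:x+100,::-1],(400,300),interpolation=cv2.INTER_CUBIC)
X=proj(w,[.5346,.0725,.09])[0];x2,y2=(X-[70,52]).astype(int)
B=cv2.resize(w['frame'][y2:y2+105,x2:x2+140,::-1],(400,300),interpolation=cv2.INTER_CUBIC)
cv2.imwrite('pics/c6.png',np.vstack([A,B]));print(x,y,x2,y2)
E
```

```text
0.1315 -1 -1 [428. 391.]
0.1315 -1 1 [401. 395.]
0.1315 1 -1 [436. 438.]
0.1315 1 1 [408. 442.]
0.1815 -1 -1 [438. 175.]
0.1815 -1 1 [335. 188.]
0.1815 1 -1 [452. 248.]
0.1815 1 1 [344. 262.]
179 160 180 129
```

View pics/c6.png

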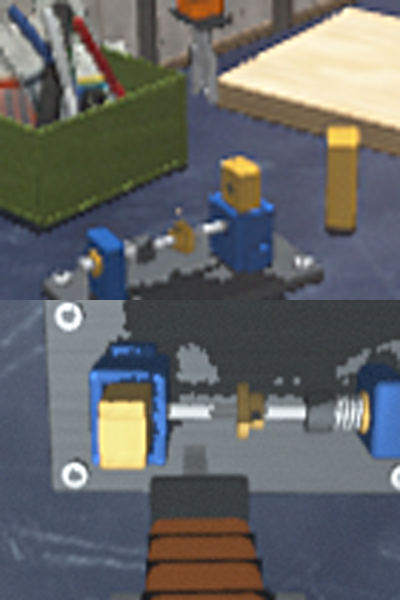

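c6 shows the fork tip at lower-tile (195,447). The handle is at column 207 and the bar at row 411. The tool tilts about 2.5°, with its tip towards the link. I'll check the fork against the bar in this view.

```bash
python3 - <<'E'
from h import *
w=load('w6');P=lambda u,v:(180+u/2.857-.3,129+(v-300)/2.857-.3)
o=manip.observe();p=np.array(o['tool_pos']);R=np.array(o['tool_rot']);print(p)
f=lambda X:((np.array(X)-p)@R*1000).round(1)
for z in(.122,.127):print('tip outer edge',f(onz(w,[P(195,446)],z)[0]))
print('bar',[f(x) for x in onz(w,[P(175,411.5),P(285,411.5)],.036)],'collar near',f(onz(w,[P(239,411)],.036)[0]),'wall',f(onz(w,[P(168,380)],.05)[0]),'link top',f(onz(w,[P(122,434)],.075)[0]))
print('shoulder top near edge',f(onz(w,[P(201,476)],.1816)[0]))
for z in (.121,.127): print(P(195,446),proj(w,p+R@[.011,-.004,p[2]-z]))
E
```

```text
[0.53486826 0.07368455 0.19193511]
tip outer edge [ 9.8 -3.5 70. ]
tip outer edge [11.2 -3.4 65. ]
bar [array([  0.4, -12.4, 155.9]), array([  0.3,  30.1, 155.9])] collar near [  0.5  12.3 155.9] wall [ 15.4 -14.3 142. ] link top [  1.4 -29.2 116.9]
shoulder top near edge [19.1 -1.3 10.4]
(247.9534126706335, 179.80255512775636) [[247.36740018 178.12878152]]
(247.9534126706335, 179.80255512775636) [[247.25527422 180.02663574]]
```

The fork is aligned with the bar: the bar is at +0.4 mm and the fork axis at about +0.2 mm along the tool's x. I'll shift 2 mm towards the collar and descend in stages.

Emit:
{"name": "move_arm", "arguments": {
  "moves": [
    [0.1,[0.0005,0.004,0.04],0],
    [0.1,[0.0005,0.004,0.09],0],
    [0.1,[0.0005,0.004,0.13],0],
    [0.1,[0.0005,0.004,0.16],0],
    [0.1,[0.0005,0.004,0.16],0],
    [0.1,[0.0005,0.004,0.16],0]
  ]
}}

```text
time: 7.13
tool_pos: [0.5349, 0.0757, 0.1121]
tool_rot: [[-0.966, 0.26, -0.002], [0.26, 0.966, 0.0], [0.002, -0.0, -1.0]]
wrist_force: [-0.1, 0.2, -1.2]
width: 0.0199
grasp_force: 78.9
```

Emit:
{"name": "move_arm", "arguments": {
  "moves": [
    [0.1,[0,0,0.004],0],
    [0.1,[0,0,0.008],0],
    [0.1,[0,0,0.012],0],
    [0.1,[0,0,0.016],0]
  ]
}}

```text
time: 7.47
tool_pos: [0.5365, 0.0744, 0.1055]
tool_rot: [[-0.965, 0.262, 0.002], [0.262, 0.965, -0.0], [-0.002, 0.0, -1.0]]
wrist_force: [-0.3, -0.3, -0.7]
width: 0.0196
grasp_force: 78.9
```

```bash
python3 - <<'E'
from h import *
plan(.53466,.0721,.088,164.75)
w=grab('wrist','w7')
E
```

```text
t 7.47 pos [0.5365 0.0744 0.1055] yaw 164.83 j [ -4.7  12.1 101.7   0.   66.1 -79.5] F [-0.34 -0.26 -0.75] w 0.0196 gf 78.9
shares [ 0.0024 -0.0055  0.0349] turn 0.0004 rows 0.4
```

Emit:
{"name": "move_arm", "arguments": {
  "moves": [
    [0.1,[0,0,0.004],0],
    [0.1,[0,0,0.008],0],
    [0.1,[0,0,0.012],0]
  ]
}}

```text
time: 7.77
tool_pos: [0.536, 0.0743, 0.0987]
tool_rot: [[-0.965, 0.262, 0.0], [0.262, 0.965, 0.0], [-0.0, 0.0, -1.0]]
wrist_force: [-0.5, 0.0, -0.4]
width: 0.0199
grasp_force: 78.9
```

Emit:
{"name": "move_arm", "arguments": {
  "moves": [
    [0.1,[0,0,0.005],0],
    [0.1,[0,0,0.01],0],
    [0.1,[0,0,0.014],0],
    [0.1,[0,0,0.018],0],
    [0.1,[0,0,0.022],0],
    [0.1,[0,0,0.022],0]
  ]
}}

```text
time: 8.27
tool_pos: [0.5356, 0.0744, 0.0872]
tool_rot: [[-0.965, 0.262, -0.001], [0.262, 0.965, 0.0], [0.001, -0.0, -1.0]]
wrist_force: [0.4, 0.3, -1.1]
width: 0.0201
grasp_force: 78.9
```

```bash
python3 - <<'E'
from h import *
plan(.53466,.0721,.088,164.75);print(manip.observe()['moment'])
w=grab('wrist','w8');cv2.imwrite('pics/c8.png',cv2.resize(w['frame'][110:230,170:330,::-1],(800,600),interpolation=cv2.INTER_CUBIC))
E
```

```text
t 8.27 pos [0.5356 0.0744 0.0872] yaw 164.82 j [ -4.7  13.6 102.4  -0.   64.1 -79.5] F [ 0.41  0.34 -1.13] w 0.0201 gf 78.9
shares [ 0.0005 -0.0049 -0.0016] turn 0.0004 rows 0.1
[0.02194399 0.0359402  0.01118473]
```

View pics/c8.png

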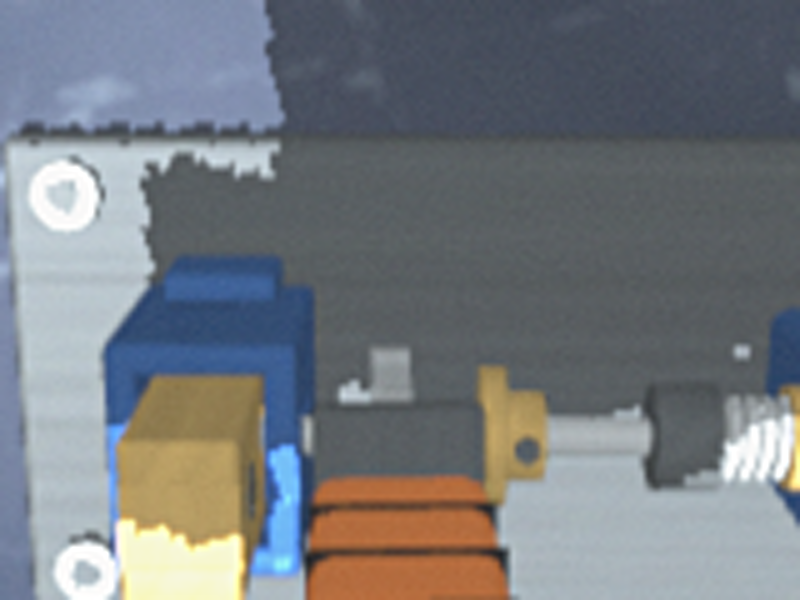

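The fork straddles the bar, with the far tine at (390,370) and the collar face at column 482, about 10 mm away. Now I'll feel for the collar.

Emit:
{"name": "move_arm", "arguments": {
  "moves": [
    [0.1,[0,0.005,0],0],
    [0.1,[0,0.01,0],0],
    [0.1,[0,0.014,0],0],
    [0.1,[0,0.014,0],0]
  ]
}}

```text
time: 8.65
tool_pos: [0.5379, 0.0816, 0.0879]
tool_rot: [[-0.965, 0.261, 0.0], [0.261, 0.965, 0.0], [-0.0, 0.0, -1.0]]
wrist_force: [0.6, 0.1, -0.3]
width: 0.0199
grasp_force: 78.9
```

Emit:
{"name": "move_arm", "arguments": {
  "moves": [
    [0.1,[0,0.002,0],0],
    [0.1,[0,0.004,0],0]
  ]
}}

```text
time: 8.82
tool_pos: [0.5383, 0.0832, 0.0878]
tool_rot: [[-0.965, 0.262, 0.0], [0.262, 0.965, -0.0], [-0.0, -0.0, -1.0]]
wrist_force: [-0.1, 0.6, -1.0]
width: 0.0202
grasp_force: 79.0
```

Emit:
{"name": "move_arm", "arguments": {
  "moves": [
    [0.1,[0,0.002,0],0],
    [0.1,[0,0.004,0],0]
  ]
}}

```text
time: 8.98
tool_pos: [0.5387, 0.0846, 0.0877]
tool_rot: [[-0.965, 0.262, -0.0], [0.262, 0.965, -0.001], [0.0, -0.001, -1.0]]
wrist_force: [-1.0, -2.2, 0.9]
width: 0.02
grasp_force: 79.1
```

Emit:
{"name": "move_arm", "arguments": {
  "moves": [
    [0.1,[0,0.002,0],0],
    [0.1,[0,0.004,0],0]
  ]
}}

```text
time: 9.15
tool_pos: [0.5392, 0.0864, 0.0877]
tool_rot: [[-0.965, 0.262, -0.0], [0.262, 0.965, -0.001], [0.0, -0.001, -1.0]]
wrist_force: [-1.5, -3.1, -1.3]
width: 0.0197
grasp_force: 79.2
```

Emit:
{"name": "move_arm", "arguments": {
  "moves": [
    [0.1,[0,0.002,0],0],
    [0.1,[0,0.004,0],0],
    [0.1,[0,0.006,0],0],
    [0.1,[0,0.008,0],0]
  ]
}}

```text
time: 9.48
tool_pos: [0.5403, 0.0906, 0.0877]
tool_rot: [[-0.965, 0.262, -0.0], [0.262, 0.965, -0.0], [0.0, -0.0, -1.0]]
wrist_force: [-1.1, -4.4, -0.1]
width: 0.02
grasp_force: 79.2
```

Emit:
{"name": "move_arm", "arguments": {
  "moves": [
    [0.1,[0,0.002,0],0],
    [0.1,[0,0.004,0],0]
  ]
}}

```text
time: 9.65
tool_pos: [0.5409, 0.0926, 0.0877]
tool_rot: [[-0.965, 0.262, -0.0], [0.262, 0.965, -0.0], [0.0, -0.0, -1.0]]
wrist_force: [-1.1, -4.5, -0.4]
width: 0.0202
grasp_force: 79.3
```

```bash
python3 - <<'E'
from h import *
o=manip.observe();print(o['wrist_force'],o['tool_pos'],o['moment'])
w=grab('wrist','w9')
a=load('w8');
def top(im,k):
    f=im['frame'];m=cv2.inRange(cv2.cvtColor(f,cv2.COLOR_RGB2HSV),(10,100,50),(32,255,255))
    p=np.array(manip.observe()['tool_pos'])
    X=proj(im,[.5267,.046,.088])[0].astype(int);r=m[X[1]-40:X[1]+40,X[0]-25:X[0]+25];print(k,X,cv2.boundingRect(r)+0*np.array(1),r.sum()/255)
top(a,'w8');top(w,'w9')
E
```

```text
[-1.07872614 -4.49670496 -0.38098663] [0.5408504  0.09261786 0.08772088] [-1.18463371  0.30896749  0.01577544]
w8 [203 223] [16  3 29 45] 814.0
w9 [172 222] [21  3 29 47] 629.0
```

Emit:
{"name": "move_arm", "arguments": {
  "moves": [
    [0.1,[0,0.001,0],0],
    [0.1,[0,0.002,0],0],
    [0.1,[0,0.002,0],0]
  ]
}}

```text
time: 9.95
tool_pos: [0.5412, 0.0937, 0.0877]
tool_rot: [[-0.965, 0.262, -0.0], [0.262, 0.965, -0.0], [-0.0, -0.0, -1.0]]
wrist_force: [-1.0, -4.4, -0.1]
width: 0.0197
grasp_force: 79.3
```

Emit:
{"name": "move_arm", "arguments": {
  "moves": [
    [0.1,[0,0.001,0],0],
    [0.1,[0,0.002,0],0],
    [0.1,[0,0.002,0],0]
  ]
}}

```text
time: 10.2
tool_pos: [0.5414, 0.0947, 0.0877]
tool_rot: [[-0.965, 0.262, -0.0], [0.262, 0.965, 0.0], [0.0, 0.0, -1.0]]
wrist_force: [-2.0, -4.4, -0.4]
width: 0.0197
grasp_force: 79.3
```

```bash
python3 - <<'E'
from h import *
o=manip.observe();print(o['wrist_force'],o['tool_pos'],o['moment'])
w=grab('wrist','w10')
for k in('w8','w9','w10'):
    im=load(k);f=im['frame'];m=cv2.inRange(cv2.cvtColor(f,cv2.COLOR_RGB2HSV),(10,100,50),(32,255,255))
    X=proj(im,[.5267,.046,.075])[0].astype(int)
    c=[c for c in cv2.findContours(m,cv2.RETR_EXTERNAL,cv2.CHAIN_APPROX_NONE)[0] if cv2.contourArea(c)>150]
    print(k,X,[(cv2.boundingRect(q),cv2.contourArea(q)) for q in c])
print([proj(w,[.5267,.046,z])[0].round() for z in(.075,.088)])
E
```

```text
[-1.95325889 -4.44488668 -0.40196128] [0.54137247 0.09469945 0.08771746] [-1.10116569  0.29308302 -0.02842035]
w8 [206 215] [((68, 190, 60, 72), 1451.5), ((194, 186, 29, 45), 734.5), ((231, 184, 48, 97), 1862.5)]
w9 [177 214] [((231, 205, 44, 77), 1665.0), ((41, 190, 66, 71), 1703.5), ((168, 185, 29, 45), 554.0), ((481, 17, 31, 78), 1165.5)]
w10 [174 214] [((231, 205, 44, 77), 1686.5), ((38, 190, 67, 71), 1732.0), ((148, 185, 46, 53), 1099.0), ((477, 9, 35, 87), 1397.5)]
[array([174., 215.]), array([169., 222.])]
```

The link has popped up: its contour grew and its lower edge dropped 8 rows, as predicted. Now I'll let the bar forward gently and lift off.

Emit:
{"name": "move_arm", "arguments": {
  "moves": [
    [0.1,[0,-0.004,0],0],
    [0.1,[0,-0.008,0],0],
    [0.1,[0,-0.012,0],0],
    [0.1,[0,-0.016,0],0],
    [0.1,[0,-0.02,0],0],
    [0.1,[0,-0.023,0],0],
    [0.1,[0,-0.026,0],0],
    [0.1,[0,-0.026,0],0]
  ]
}}

```text
time: 10.92
tool_pos: [0.5381, 0.0824, 0.0878]
tool_rot: [[-0.965, 0.262, 0.0], [0.262, 0.965, 0.001], [-0.0, 0.001, -1.0]]
wrist_force: [-0.3, 1.1, -1.0]
width: 0.0197
grasp_force: 79.0
```

```bash
python3 - <<'E'
from h import *
o=manip.observe();print(o['wrist_force'],o['tool_pos'],o['moment'])
w=grab('wrist','w11')
cv2.imwrite('pics/c11.png',cv2.resize(w['frame'][110:290,120:360,::-1],(800,600),interpolation=cv2.INTER_CUBIC))
E
```

```text
[-0.27508325  1.08671729 -1.02134885] [0.53808906 0.08242045 0.08782605] [-0.03448167  0.02056354  0.00675481]
```

View pics/c11.png

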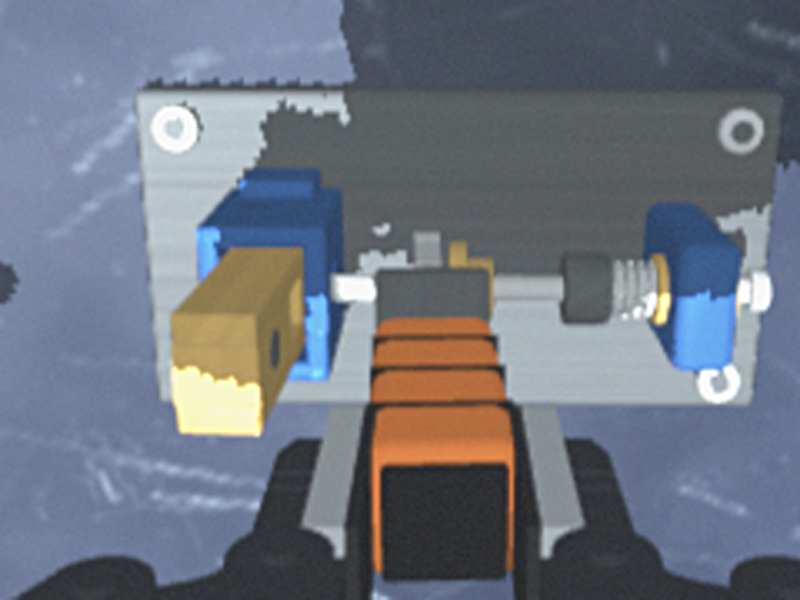

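c11 shows the link raised, top at (220,405), and the bar forward under it. The fork is clear of the collar, with the tine at (427,248) and the collar at (470,270). I'll lift off and return to the stand.

Emit:
{"name": "move_arm", "arguments": {
  "moves": [
    [0.1,[0,0,-0.02],0],
    [0.1,[0,0,-0.06],0],
    [0.1,[0,0,-0.12],0],
    [0.1,[0,0,-0.18],0],
    [0.1,[0,0,-0.23],0],
    [0.1,[0,0,-0.23],0],
    [0.1,[0,0,-0.23],0]
  ]
}}

```text
time: 11.55
tool_pos: [0.5394, 0.0823, 0.2053]
tool_rot: [[-0.965, 0.262, 0.005], [0.262, 0.965, -0.0], [-0.005, 0.001, -1.0]]
wrist_force: [0.0, 1.2, -2.3]
width: 0.0201
grasp_force: 79.0
```

```bash
python3 - <<'E'
from h import *
p=np.array([.4850,.3403])+.002*np.array([.507,.862]);print(p)
plan(*p,.2,149.4)
E
```

```text
[0.486014 0.342024]
t 11.55 pos [0.5394 0.0823 0.2053] yaw 164.83 j [ -3.8   6.1  96.2   0.   77.4 -78.6] F [ 0.04  1.21 -2.29] w 0.0201 gf 79.0
shares [0.239  0.4734 0.01  ] turn 0.0857 rows 6.4
```

Emit:
{"name": "move_arm", "arguments": {
  "moves": [
    [0.1,[0.239,0.473,0.01],0.0857],
    [0.1,[0.239,0.473,0.01],0.0857],
    [0.1,[0.239,0.473,0.01],0.0857],
    [0.1,[0.239,0.473,0.01],0.0857],
    [0.1,[0.239,0.473,0.01],0.0857],
    [0.1,[0.239,0.473,0.01],0.0857],
    [0.1,[0.239,0.473,0.01],0.0857],
    [0.1,[0.239,0.473,0.01],0.0857],
    [0.1,[0.239,0.473,0.01],0.0857],
    [0.1,[0.239,0.473,0.01],0.0857]
  ]
}}

```text
time: 12.38
tool_pos: [0.4839, 0.3409, 0.1964]
tool_rot: [[-0.861, 0.509, -0.002], [0.509, 0.861, -0.001], [0.001, -0.002, -1.0]]
wrist_force: [-0.3, -0.8, -0.5]
width: 0.0199
grasp_force: 79.0
```

```bash
python3 - <<'E'
from h import *
plan(.486,.342,.145,149.4)
w=grab('wrist','w12');plan(.486,.342,.145,149.4)
f=w['frame'];hsv=cv2.cvtColor(f,cv2.COLOR_RGB2HSV)
g=np.array([-.861,.509]);n=np.array([.509,.861])
s=np.array([.4853,.3397])
for k,(x,y) in {'mouth':(.0,0),'+x':(.026,0),'-x':(-.026,0),'+y':(0,.017),'-y':(0,-.017)}.items():
    X=proj(w,[*(s+g*x+n*y),.06])[0];print(k,X.round(1),hsv[int(X[1]),int(X[0])])
X=proj(w,[*s,.06])[0].astype(int)
sub=hsv[X[1]-45:X[1]+45:3,X[0]-36:X[0]+37:2]
for r in range(sub.shape[0]):print(X[1]-45+3*r,''.join('T' if(8<=h<=20 and v>150 and q<190) else 'o' if(h<=16 and q>=150) else 'd' if v<60 else 'g' if q<70 else '.' for h,q,v in sub[r]))
print('x0',X[0]-36)
E
```

```text
t 12.38 pos [0.4839 0.3409 0.1964] yaw 149.41 j [ 23.7  12.8  89.6  -0.   77.7 -35.7] F [-0.32 -0.78 -0.48] w 0.0199 gf 79.0
shares [-0.0025  0.0043  0.1028] turn 0.0 rows 1.2
t 12.43 pos [0.4844 0.3405 0.1967] yaw 149.35 j [ 23.6  12.7  89.6  -0.   77.7 -35.7] F [ 0.8  0.1 -2.3] w 0.02 gf 79.0
shares [-0.0013  0.0045  0.1035] turn -0.0003 rows 1.2
mouth [252.3 173.9] [ 9 96 85]
+x [252.3 149.1] [ 13 114 143]
-x [252.3 197.5] [107  25  92]
+y [268.5 173.9] [ 16 116 250]
-y [236.  173.9] [ 21  95 246]
128 .....................................
131 .................................g.gg
134 ..................................ggg
137 ....TTTT.........................g..g
140 ....TTTT.............................
143 ....TTT...TTTTTT...........T......g..
146 ...gTTT...TTTTTT...........T.....g.gg
149 ...gTTT...T.TTTT......T....T.......g.
152 ...gTTTTTTT.TT.TT....T...............
155 ...gTTT.......TT.....T..........g....
158 ...gTTTT......TT...........TTTTT.....
161 ...gTTTT......T..TTTT.......TTTTT....
164 ...gTTTT......T..TTTT.......TTTTT....
167 ...gTTTT.T....T..TTTT.......TTTTT....
170 ...gTTTT..T...T...TT......TTTTTT.....
173 ....TTTT......T......TTTTTT..TTT.....
176 ....TTTT.T....T......TTTTT..TTTTg....
179 ....TTTT..T...T.gg...TT.TT..TTTTg....
182 ....TTTT.TT...Tggg...TT.TT..TTTTg....
185 ....TTTT.TT...Tgggg..TT.TT..TTTTg....
188 ....TTTT......TgggTTTTT.TT..TTTTg....
191 ....TTTTT.gggggggggggggggT..TTTTg....
194 ....TTTTTgggggggggggggggg...TTTTg....
197 .....TTTTgggggggggggggggg...TTTTg....
200 .......gTgggggggggggggggg...T........
203 .......gTgggggggggggggggg...T........
206 ..........TTTTTTTTTTTTTT.g...........
209 ........gTTTTTTTTTTTTTTTTT...........
212 ........d.ooooooooooooTTT.d..........
215 .........TTTTTTTTTTTTTTTTT.........g.
x0 216
```

Emit:
{"name": "move_arm", "arguments": {
  "moves": [
    [0.1,[-0.002,0.0042,0.05],0],
    [0.1,[-0.002,0.0042,0.1],0],
    [0.1,[-0.002,0.0042,0.13],0],
    [0.1,[-0.002,0.0042,0.13],0],
    [0.1,[-0.002,0.0042,0.13],0]
  ]
}}

```text
time: 12.85
tool_pos: [0.4864, 0.3414, 0.132]
tool_rot: [[-0.86, 0.511, -0.002], [0.511, 0.86, -0.001], [0.001, -0.002, -1.0]]
wrist_force: [0.8, -0.5, -0.7]
width: 0.0198
grasp_force: 79.0
```

Emit:
{"name": "move_arm", "arguments": {
  "moves": [
    [0.1,[0,0,0.006],0],
    [0.1,[0,0,0.012],0],
    [0.1,[0,0,0.018],0],
    [0.1,[0,0,0.024],0]
  ]
}}

```text
time: 13.18
tool_pos: [0.4871, 0.3431, 0.1214]
tool_rot: [[-0.861, 0.509, 0.001], [0.509, 0.861, 0.001], [-0.001, 0.001, -1.0]]
wrist_force: [0.9, -0.4, -1.0]
width: 0.0197
grasp_force: 79.0
```

```bash
python3 - <<'E'
from h import *
plan(.486,.342,.0755,149.4);print(manip.observe()['moment'])
E
```

```text
t 13.18 pos [0.4871 0.3431 0.1214] yaw 149.39 j [ 23.8  17.4  93.    0.   69.5 -35.6] F [ 0.86 -0.36 -1.01] w 0.0197 gf 79.0
shares [ 0.0008 -0.0031  0.0919] turn -0.0001 rows 1.1
[ 0.01710595 -0.05967685  0.02490907]
```

Emit:
{"name": "move_arm", "arguments": {
  "moves": [
    [0.1,[0,0,0.01],0],
    [0.1,[0,0,0.02],0],
    [0.1,[0,0,0.03],0],
    [0.1,[0,0,0.04],0]
  ]
}}

```text
time: 13.52
tool_pos: [0.4863, 0.3429, 0.1]
tool_rot: [[-0.861, 0.509, -0.0], [0.509, 0.861, -0.0], [0.0, -0.0, -1.0]]
wrist_force: [-0.2, -0.2, -2.0]
width: 0.02
grasp_force: 79.0
```

Emit:
{"name": "move_arm", "arguments": {
  "moves": [
    [0.1,[0,0,0.01],0],
    [0.1,[0,0,0.02],0],
    [0.1,[0,0,0.03],0],
    [0.1,[0,0,0.038],0],
    [0.1,[0,0,0.042],0],
    [0.1,[0,0,0.042],0]
  ]
}}

```text
time: 14.02
tool_pos: [0.4861, 0.3428, 0.079]
tool_rot: [[-0.861, 0.509, -0.001], [0.509, 0.861, -0.0], [0.001, -0.001, -1.0]]
wrist_force: [0.6, 0.2, -0.9]
width: 0.0197
grasp_force: 79.0
```

```bash
python3 - <<'E'
from h import *
plan(.486,.342,.0748,149.4);print(manip.observe()['moment'])
E
```

```text
t 14.02 pos [0.4861 0.3428 0.079 ] yaw 149.39 j [ 23.8  20.5  94.5   0.   65.1 -35.6] F [ 0.65  0.22 -0.9 ] w 0.0197 gf 79.0
shares [-0.0006 -0.0014  0.0084] turn -0.0 rows 0.1
[-0.00271853 -0.00237809  0.01764857]
```

Emit:
{"name": "move_arm", "arguments": {
  "moves": [
    [0.1,[0,0,0.002],0],
    [0.1,[0,0,0.004],0],
    [0.1,[0,0,0.006],0]
  ]
}}

```text
time: 14.27
tool_pos: [0.4868, 0.343, 0.077]
tool_rot: [[-0.861, 0.509, 0.001], [0.509, 0.861, 0.0], [-0.0, 0.0, -1.0]]
wrist_force: [-0.4, 1.0, -0.9]
width: 0.0199
grasp_force: 79.0
```

Emit:
{"name": "move_arm", "arguments": {
  "moves": [
    [0.1,[0,0,0.001],0],
    [0.1,[0,0,0.002],0],
    [0.1,[0,0,0.002],0]
  ]
}}

```text
time: 14.52
tool_pos: [0.4865, 0.343, 0.0757]
tool_rot: [[-0.861, 0.509, -0.0], [0.509, 0.861, 0.0], [0.0, 0.0, -1.0]]
wrist_force: [-0.3, 0.2, -0.8]
width: 0.0197
grasp_force: 79.0
```

Emit:
{"name": "move_arm", "arguments": {
  "moves": [
    [0.1,[0,0,0.001],0],
    [0.1,[0,0,0.002],0],
    [0.1,[0,0,0.002],0]
  ]
}}

```text
time: 14.77
tool_pos: [0.4866, 0.343, 0.0749]
tool_rot: [[-0.861, 0.509, 0.0], [0.509, 0.861, 0.0], [-0.0, 0.0, -1.0]]
wrist_force: [-0.0, 0.0, -0.0]
width: 0.02
grasp_force: 79.2
```

Emit:
{"name": "move_arm", "arguments": {
  "moves": [
    [0.3,[0,0,0],0],
    [0.4,[0,0,0],0],
    [0.5,[0,0,0],0],
    [0.6,[0,0,0],0],
    [0.7,[0,0,0],0],
    [0.7,[0,0,0],0]
  ]
}}

```text
time: 15.27
tool_pos: [0.4866, 0.343, 0.0748]
tool_rot: [[-0.861, 0.509, 0.0], [0.509, 0.861, 0.0], [-0.0, 0.0, -1.0]]
wrist_force: [-0.6, -0.1, 0.1]
width: 0.0595
grasp_force: 0.0
```

Emit:
{"name": "move_arm", "arguments": {
  "moves": [
    [0.7,[0,0,-0.04],0],
    [0.7,[0,0,-0.1],0],
    [0.7,[0,0,-0.18],0],
    [0.7,[0,0,-0.25],0],
    [0.7,[0.1,-0.15,-0.32],0],
    [0.7,[0.1,-0.15,-0.32],0],
    [0.7,[0.1,-0.15,-0.32],0],
    [0.7,[0.1,-0.15,-0.32],0]
  ]
}}

```text
time: 15.93
tool_pos: [0.4039, 0.3036, 0.2369]
tool_rot: [[-0.861, 0.509, 0.003], [0.509, 0.861, 0.001], [-0.002, 0.002, -1.0]]
wrist_force: [0.8, 0.7, -1.4]
width: 0.0595
grasp_force: 0.0
```

```bash
python3 - <<'E'
from h import *
w=grab('wrist','w13');s=grab('scene','s13');t=grab('top','t13');s0=load('s0')
plan(.431,.297,.25,149)
# compare scene crop with the start picture (same camera)
a,b=s0['frame'][225:310,120:190].astype(int),s['frame'][225:310,120:190].astype(int)
print('diff px',(abs(a-b).max(2)>60).sum())
def orange(f):
    m=cv2.inRange(cv2.cvtColor(f,cv2.COLOR_RGB2HSV),(8,200,150),(18,255,255))[225:275,130:170];y,x=np.nonzero(m);print(len(x),x.min()+130,x.max()+130,y.min()+225,y.max()+225,[ (x[y==r].mean()+130).round(1) for r in range(y.min(),y.max(),5) if (y==r).any()])
orange(s0['frame']);orange(s['frame'])
w3=load('w3');print(proj(w,[.485,.3387,.1195]),proj(w,[.4853,.3397,.06]))
E
```

```text
t 16.08 pos [0.4059 0.304  0.2347] yaw 149.39 j [ 23.4  -0.2  99.4   0.   80.8 -36. ] F [ 0.17 -0.34 -0.25] w 0.0595 gf 0.0
shares [-0.0504  0.0135 -0.0305] turn 0.0021 rows 0.7
diff px 163
224 142 155 235 264 [np.float64(147.5), np.float64(147.5), np.float64(145.5), np.float64(149.0), np.float64(149.5), np.float64(152.5)]
226 140 154 236 264 [np.float64(146.0), np.float64(146.5), np.float64(142.0), np.float64(147.0), np.float64(148.0), np.float64(149.5)]
[[321.04784093 225.13588529]] [[311.32793633 205.20763845]]
```

The tool is back upright in the stand at the same height, shifted about 2–3 mm within the pocket's play. Next is the link.

```bash
python3 - <<'E'
from h import *
a,t,s=load('w1'),load('t13'),load('s13')
hsv=cv2.cvtColor(a['frame'],cv2.COLOR_RGB2HSV)
print('board corner pred in w1',proj(a,[[.384,-.197,.024],[.728,-.146,.024]]))
print(tri(a,(22,122),t,(338,228)))
plan(.5265,.046,.15,164.8)
E
```

```text
board corner pred in w1 [[  7.18611759 131.25434317]
 [143.73024035 332.94514793]]
[ 0.38109984 -0.19993006 -0.00774654]
t 16.08 pos [0.4059 0.304  0.2347] yaw 149.39 j [ 23.4  -0.2  99.4   0.   80.8 -36. ] F [ 0.17 -0.34 -0.25] w 0.0595 gf 0.0
shares [-0.4704 -0.3214  0.1695] turn -0.0856 rows 7.1
```

Emit:
{"name": "move_arm", "arguments": {
  "moves": [
    [0.6,[-0.47,-0.321,0.05],-0.0856],
    [0.6,[-0.47,-0.321,0.05],-0.0856],
    [0.6,[-0.47,-0.321,0.05],-0.0856],
    [0.6,[-0.47,-0.321,0.05],-0.0856],
    [0.6,[-0.47,-0.321,0.05],-0.0856],
    [0.6,[-0.47,-0.321,0.05],-0.0856],
    [0.6,[-0.47,-0.321,0.12],-0.0856],
    [0.6,[-0.47,-0.321,0.12],-0.0856],
    [0.6,[-0.47,-0.321,0.12],-0.0856],
    [0.6,[-0.47,-0.321,0.12],-0.0856]
  ]
}}

```text
time: 16.92
tool_pos: [0.5251, 0.046, 0.1728]
tool_rot: [[-0.965, 0.264, -0.004], [0.264, 0.965, 0.001], [0.005, 0.0, -1.0]]
wrist_force: [0.3, 1.3, -1.3]
width: 0.0517
grasp_force: 0.0
```

```bash
python3 - <<'E'
from h import *
w=grab('wrist','w14');t=grab('top','t14')
plan(.5265,.046,.057,164.8)
o=manip.observe();p=np.array(o['tool_pos']);R=np.array(o['tool_rot'])
m=cv2.inRange(cv2.cvtColor(w['frame'],cv2.COLOR_RGB2HSV),(15,90,170),(32,255,255))
X=proj(w,[.5265,.046,.088])[0];print('pred',X)
for c in cv2.findContours(m,cv2.RETR_EXTERNAL,cv2.CHAIN_APPROX_NONE)[0]:
    if cv2.contourArea(c)>100:
        r=cv2.boundingRect(c);print(r,cv2.contourArea(c),np.round(cv2.minAreaRect(c),1) if 0 else '', 'ctr rel',((onz(w,[(r[0]+r[2]/2,r[1]+r[3]/2)],.088)[0]-p)@R*1000).round(1))
x,y=X.astype(int);hs=cv2.cvtColor(w['frame'],cv2.COLOR_RGB2HSV)[y-30:y+40:2,x-40:x+40]
for i,r in enumerate(hs):print(y-30+2*i,''.join('Y' if(15<=h<=32 and q>90 and v>170) else 'y' if(15<=h<=32 and q>90) else 'B' if (100<h<125 and q>150) else '.' for h,q,v in r))
print(x-40)
E
```

```text
t 17.02 pos [0.5258 0.0473 0.1749] yaw 164.85 j [ -7.8   5.8 100.3   0.   74.  -82.6] F [ 0.08 -0.67  0.26] w 0.0511 gf 0.0
shares [-0.0021 -0.0022  0.2357] turn 0.0003 rows 2.8
pred [252.259287   187.76817155]
(136, 186, 34, 35) 602.5  ctr rel [-15.5 -90.3  86.8]
(243, 183, 18, 18) 266.5  ctr rel [-4.9 -1.3 86.9]
157 ............................B........B..........................................
159 ..................................BB.B.BB......B...BB...........................
161 ...........................B.....BBB.BBB...BBBB.B.BBB...........................
163 ...........................BB..B..................B.B...........................
165 ...........................BBBB..yyyyyyyyyyyyyyy.B.BB..........................y
167 ...........................BBBB.yyyyyyyyyyyyyyyy...BB..........................y
169 ...........................BBBB.yyyyyyyyyyyyyyyy..B..B.........................y
171 ...........................BBBB.yyyyyyyyyyyyyyyy...BB...........................
173 ...........................BBBB.yyyyyyyyyyyyyyyyy.BBBB..........................
175 ...............
[... 1494 characters left out ...]
................
211 ................................................................................
213 ................................................................................
215 ................................................................................
217 ................................................................................
219 ................................................................................
221 ................................................................................
223 ................................................................................
225 ................................................................................
212
```

The link's top spans columns 243–260 and rows 174–200, centred on the prediction. I'll grasp it.

Emit:
{"name": "move_arm", "arguments": {
  "moves": [
    [0.55,[-0.001,-0.001,0.07],0],
    [0.55,[-0.001,-0.001,0.13],0],
    [0.55,[-0.001,-0.001,0.18],0],
    [0.55,[-0.001,-0.001,0.21],0],
    [0.55,[-0.001,-0.001,0.23],0],
    [0.55,[-0.001,-0.001,0.235],0],
    [0.55,[-0.001,-0.001,0.235],0]
  ]
}}

```text
time: 17.6
tool_pos: [0.5264, 0.0464, 0.0577]
tool_rot: [[-0.965, 0.261, 0.0], [0.261, 0.965, 0.0], [-0.0, 0.0, -1.0]]
wrist_force: [0.1, 0.3, 0.6]
width: 0.0469
grasp_force: 0.0
```

Emit:
{"name": "move_arm", "arguments": {
  "moves": [
    [0.3,[0,0,0],0],
    [0.2,[0,0,0],0],
    [0.1,[0,0,0],0],
    [0.05,[0,0,0],0],
    [0.05,[0,0,0],0],
    [0.05,[0,0,0],0],
    [0.05,[0,0,0],0]
  ],
  "squeeze": 30
}}

```text
time: 18.18
tool_pos: [0.5263, 0.0454, 0.0574]
tool_rot: [[-0.965, 0.262, 0.0], [0.262, 0.965, -0.0], [-0.0, 0.0, -1.0]]
wrist_force: [0.0, -1.0, 2.1]
width: 0.0045
grasp_force: 0.3
```

Emit:
{"name": "move_arm", "arguments": {
  "moves": [
    [0.05,[0,0,-0.005],0],
    [0.05,[0,0,-0.015],0],
    [0.05,[0,0,-0.03],0],
    [0.05,[0,0,-0.05],0],
    [0.05,[0,0,-0.08],0],
    [0.05,[0,0,-0.12],0],
    [0.05,[0,0,-0.16],0],
    [0.05,[0,0,-0.16],0]
  ]
}}

```text
time: 18.85
tool_pos: [0.5294, 0.0451, 0.1427]
tool_rot: [[-0.965, 0.262, 0.008], [0.262, 0.965, -0.001], [-0.008, 0.001, -1.0]]
wrist_force: [0.7, -0.0, -0.0]
width: 0.0046
grasp_force: 0.0
```

```bash
python3 - <<'E'
from h import *
plan(.50,-.25,.14,164.8)
w=grab('wrist','w15');o=manip.observe();p=np.array(o['tool_pos']);R=np.array(o['tool_rot'])
f=w['frame'];X=proj(w,p)[0];x,y=X.astype(int);print(X,'bottom pred',proj(w,p+R@[0.012,0,.017]))
hs=cv2.cvtColor(f,cv2.COLOR_RGB2HSV)[y-50:y+70:3,x-40:x+40:2]
for i,r in enumerate(hs):print(y-50+3*i,''.join('Y' if(15<=h<=32 and q>90 and v>170) else 'y' if(15<=h<=32 and q>90) else 'B' if (100<h<125 and q>150) else '.' for h,q,v in r))
t=grab('top','t15')
hsv=cv2.cvtColor(t['frame'],cv2.COLOR_RGB2HSV)
E
```

```text
t 18.85 pos [0.5294 0.0451 0.1427] yaw 164.81 j [ -7.9   7.9 101.9   0.   69.7 -82.8] F [ 0.66 -0.03 -0.04] w 0.0046 gf 0.0
shares [-0.0977 -0.585   0.0056] turn 0.0001 rows 7.1
[251.43025005 221.65767258] bottom pred [[251.47990582 194.91763028]]
171 .............BB.yyyyyyyyy..B............
174 .............BB.yyyyyyyyy.BB............
177 .............BB.yyyyyyyyy..B............
180 .............BB.yyyyyyyyyy.B............
183 .............BB.yyyyyyyyyyBB............
186 .............BB.yyyyyyyyyyBB............
189 .............BB.yyyyyyyyy.BB............
192 .............BB.yyyyyyyyy.BB............
195 .............BB.YYYYyYyyy.BB............
198 ................YYYYYYYyy...............
201 ................YYYYYYYYYY..............
204 ................YYYYYYYYY...............
207 ........................................
210 ........................................
213 ........................................
216 ........................................
219 ........................................
222 ........................................
225 ......................................
[... 247 characters left out ...]
.........................
246 ........................................
249 ........................................
252 ........................................
255 ........................................
258 ........................................
261 ........................................
264 ........................................
267 ........................................
270 ........................................
273 ........................................
276 ........................................
279 ........................................
282 ........................................
285 ........................................
288 ........................................
```

The fingers closed to 4.5 mm, so the grasp missed. I'll measure where the link is now.

```bash
python3 - <<'E'
from h import *
w=load('w15');w14=load('w14');u=np.array([.262,.965,0]);g=np.array([-.965,.262,0]);c=np.array([.5265,.046,0])
for k,im in(('w14',w14),('w15',w)):
  for z in(.05,.075,.088):
    print(k,z,[proj(im,c+g*i+u*j+[0,0,z])[0].round(0).tolist() for i,j in((.012,-.008),(.012,.008),(-.012,.008),(-.012,-.008))])
  print('walls .05',[proj(im,c+g*i+u*j+[0,0,.05])[0].round(0).tolist() for i,j in((.018,-.014),(-.018,.014))])
f=cv2.cvtColor(w['frame'],cv2.COLOR_RGB2HSV)
for r in range(140,250,4):print(r,' '.join('%d/%d/%d'%tuple(f[r,q]) for q in(240,246,252,258,264)))
E
```

```text
w14 0.05 [[244.0, 165.0], [260.0, 165.0], [260.0, 189.0], [244.0, 189.0]]
w14 0.075 [[243.0, 171.0], [261.0, 171.0], [261.0, 196.0], [244.0, 196.0]]
w14 0.088 [[243.0, 175.0], [261.0, 175.0], [261.0, 201.0], [243.0, 201.0]]
walls .05 [[238.0, 159.0], [266.0, 194.0]]
w15 0.05 [[243.0, 166.0], [261.0, 166.0], [261.0, 192.0], [243.0, 192.0]]
w15 0.075 [[242.0, 173.0], [262.0, 173.0], [261.0, 201.0], [242.0, 201.0]]
w15 0.088 [[242.0, 178.0], [262.0, 178.0], [262.0, 207.0], [242.0, 207.0]]
walls .05 [[236.0, 160.0], [267.0, 198.0]]
140 111/25/71 105/24/65 99/26/68 99/27/66 102/19/67
144 95/24/65 105/15/67 90/19/66 114/18/70 99/26/69
148 98/15/68 108/152/79 108/152/82 108/146/82 100/24/64
152 108/136/75 109/151/103 109/145/104 108/145/107 109/96/77
156 109/135/81 107/134/80 107/143/80 109/137/80 107/167/75
160 109/142/99 109/151/96 108/144/94 108/148/93 109/151/93
164 107/158/95 109/105/85 111/108/85 111/106/89 108/150/102
168 109/145/95 21/108/99 20/114/98 20/108/99 109/144/103
172 109/163/156 21/108/99 21/114/101 22/110/97 109/155/99
176 108/163/183 21/108/97 20/110/100 21/111/99 108/15
[... 348 characters left out ...]
5/107/251 100/23/135
204 104/31/139 24/110/243 25/110/244 25/107/245 98/23/136
208 111/79/107 111/81/107 113/75/112 111/80/111 109/72/110
212 111/70/106 111/70/110 111/61/113 110/72/114 108/65/113
216 111/70/106 109/73/102 112/76/108 113/66/112 111/67/110
220 111/68/105 111/74/104 109/70/105 112/64/108 107/55/138
224 109/75/102 110/75/106 110/70/105 110/66/116 109/70/110
228 109/65/122 110/62/111 111/62/111 110/76/104 112/67/110
232 99/26/99 105/28/36 109/76/104 107/43/42 108/26/99
236 102/25/102 120/26/30 109/60/131 128/39/26 97/23/99
240 103/23/101 90/17/30 110/79/97 120/9/30 99/26/100
244 98/20/100 83/32/32 112/78/98 105/32/32 103/23/102
248 99/18/99 75/32/32 111/83/98 110/24/32 100/16/97
```

The link is still in place with its top at 0.088. In the earlier crops (c5, c11) the finger ends stand about 30 mm above the reported TCP, so they closed just above it. I'll turn 90° to grip across bracket x, clear of the bar, and go lower.

Emit:
{"name": "move_arm", "arguments": {
  "moves": [
    [0.65,[0,0,0],0.35],
    [0.65,[0,0,0],0.35],
    [0.65,[0,0,0],0.35],
    [0.65,[0,0,0],0.35],
    [0.65,[0,0,0],0.35],
    [0.65,[0,0,0],0.35],
    [0.65,[0,0,0],0.35],
    [0.65,[0,0,0],0.35],
    [0.65,[0,0,0],0.35],
    [0.65,[0,0,0],0.35]
  ]
}}

```text
time: 19.78
tool_pos: [0.5253, 0.0456, 0.1361]
tool_rot: [[-0.201, 0.98, -0.002], [0.98, 0.201, 0.0], [0.001, -0.002, -1.0]]
wrist_force: [0.2, -1.0, 0.1]
width: 0.0551
grasp_force: 0.0
```

Emit:
{"name": "move_arm", "arguments": {
  "moves": [
    [0.65,[0,0,0],0.15],
    [0.65,[0,0,0],0.15],
    [0.65,[0,0,0],0.15],
    [0.65,[0,0,0],0.15],
    [0.65,[0,0,0],0.15],
    [0.65,[0,0,0],0.15]
  ]
}}

```text
time: 20.28
tool_pos: [0.5257, 0.0455, 0.1367]
tool_rot: [[0.257, 0.966, -0.001], [0.966, -0.257, 0.0], [-0.0, -0.001, -1.0]]
wrist_force: [1.1, 0.3, 0.0]
width: 0.0554
grasp_force: 0.0
```

```bash
python3 - <<'E'
from h import *
plan(.5265,.046,.06,74.8)
w=grab('wrist','w16');plan(.5265,.046,.06,74.8)
p=np.array(manip.observe()['tool_pos']);R=np.array(manip.observe()['tool_rot'])
g=cv2.cvtColor(w['frame'],cv2.COLOR_RGB2HSV)
print('ends pred at +gx edge, inner ±27',[proj(w,p+R@[.011,j,-h])[0].round(0).tolist() for h in(0,.015,.03,.045) for j in(-.028,.028)])
for r in range(170,300,5):print(r,''.join('y' if(15<=a<=32 and b>90) else 'B' if(100<a<125 and b>140) else 'D' if c<50 else 'g' if b<45 else '.' for a,b,c in g[r,180:330:2]))
E
```

```text
t 20.28 pos [0.5257 0.0455 0.1367] yaw 75.1 j [ -8.    8.2 102.3  -0.   69.6   7. ] F [1.06 0.26 0.04] w 0.0554 gf 0.0
shares [0.0014 0.0014 0.1534] turn 0.0016 rows 1.8
t 20.33 pos [0.5258 0.0455 0.1368] yaw 75.08 j [ -8.    8.2 102.3  -0.   69.6   7. ] F [-0.05  0.15  1.02] w 0.0555 gf 0.0
shares [0.0014 0.0012 0.1536] turn 0.0015 rows 1.8
ends pred at +gx edge, inner ±27 [[209.0, 206.0], [301.0, 206.0], [205.0, 215.0], [305.0, 215.0], [201.0, 226.0], [310.0, 226.0], [196.0, 239.0], [315.0, 239.0]]
170 .................gggggggg.BBBBBBBBBBBBBBBBBBBBBBB.gggggggg.................
175 .................gggggggg.B.BB.y..g..........BBBB.gggggggg.................
180 .................gggggggg.BBBBgyyyyyyyyyyyyy.BBBBggggggggg.................
185 .................gggggggg.BBBByyyyyy...yyyyyyBBBBggggggggg.................
190 .................gggggggggg.B.yyyyyyyyyyyyyyy.B.gggggggggg.................
195 .................gggggggggg.B.yyyyyyyyyyyyyyy.B.gggggggggg.................
200 .................gggggggggggggyyyyyyyyyyyyy.yg.gggggggggg..................
205 .................ggggggggggggg
[... 785 characters left out ...]
........................yyyyyyyyyyyyyyy...........DDDDDDgggg
260 gDDDDDDDD...............................yyyyyyyyyyyyyyy.........gDDDDDDDggg
265 DDDDDDDDD...............................yyyyyyyyyyyyyyyyg.......DDDDDDDDDgg
270 DDDDDDDDD..............................gyyyyyyyyyy.gg.yyy.......DDDDDDDDDDD
275 DDDDDDDDg..............................gyyyyyy.yyyyyyyyyy........DDDDDDDDDg
280 DDDDDDDD...............................gyyyy........yyyyyy........DDDDDDDDg
285 DDDDDDD.................................y..............yyy........DDDDDDDgg
290 DDDDDD...................................y............y...yg.......DDDDDDgg
295 gDDDD...................................................yg..........DDDDDgg
```

Here the finger ends appear about 40 mm above the TCP when part open, so I'll go to TCP z ≈ 0.031.

Emit:
{"name": "move_arm", "arguments": {
  "moves": [
    [0.65,[0.0014,0.0012,0.06],0.0015],
    [0.65,[0.0014,0.0012,0.12],0.0015],
    [0.65,[0.0014,0.0012,0.15],0.0015],
    [0.65,[0.0014,0.0012,0.17],0.0015],
    [0.65,[0.0014,0.0012,0.18],0.0015],
    [0.65,[0.0014,0.0012,0.18],0.0015]
  ]
}}

```text
time: 20.83
tool_pos: [0.5265, 0.046, 0.0465]
tool_rot: [[0.265, 0.964, -0.001], [0.964, -0.265, 0.0], [-0.0, -0.001, -1.0]]
wrist_force: [0.5, 0.4, -0.4]
width: 0.0553
grasp_force: 0.0
```

Emit:
{"name": "move_arm", "arguments": {
  "moves": [
    [0.65,[0,0,0.008],0],
    [0.65,[0,0,0.016],0],
    [0.65,[0,0,0.024],0],
    [0.65,[0,0,0.03],0],
    [0.65,[0,0,0.03],0]
  ]
}}

```text
time: 21.25
tool_pos: [0.5266, 0.046, 0.0319]
tool_rot: [[0.267, 0.964, -0.001], [0.964, -0.267, 0.0], [-0.0, -0.001, -1.0]]
wrist_force: [0.2, -0.3, -0.4]
width: 0.0557
grasp_force: 0.0
```

Emit:
{"name": "move_arm", "arguments": {
  "moves": [
    [0.4,[0,0,0],0],
    [0.3,[0,0,0],0],
    [0.2,[0,0,0],0],
    [0.15,[0,0,0],0],
    [0.15,[0,0,0],0],
    [0.15,[0,0,0],0],
    [0.15,[0,0,0],0]
  ],
  "squeeze": 30
}}

```text
time: 21.83
tool_pos: [0.5271, 0.046, 0.0324]
tool_rot: [[0.267, 0.964, 0.0], [0.964, -0.267, -0.0], [0.0, 0.0, -1.0]]
wrist_force: [-0.2, -0.1, 0.6]
width: 0.0232
grasp_force: 34.1
```

Gripped at 23 mm. I'll lift it straight out.

Emit:
{"name": "move_arm", "arguments": {
  "moves": [
    [0.15,[0,0,-0.005],0],
    [0.15,[0,0,-0.015],0],
    [0.15,[0,0,-0.03],0],
    [0.15,[0,0,-0.05],0],
    [0.15,[0,0,-0.08],0],
    [0.15,[0,0,-0.12],0],
    [0.15,[0,0,-0.17],0],
    [0.15,[0,0,-0.2],0],
    [0.15,[0,0,-0.2],0]
  ]
}}

```text
time: 22.58
tool_pos: [0.53, 0.0457, 0.1372]
tool_rot: [[0.267, 0.964, 0.008], [0.964, -0.267, -0.001], [0.001, 0.008, -1.0]]
wrist_force: [0.3, 0.4, -0.2]
width: 0.0231
grasp_force: 34.0
```

```bash
python3 - <<'E'
from h import *
plan(.50,-.25,.135,74.8)
w=grab('wrist','w17');g=cv2.cvtColor(w['frame'],cv2.COLOR_RGB2HSV)
for r in range(190,330,5):print(r,''.join('Y' if(15<=a<=32 and b>90 and c>170) else 'y' if(15<=a<=32 and b>90) else 'B' if(100<a<125 and b>140) else 'D' if c<50 else 'g' if b<45 else '.' for a,b,c in g[r,180:330:2]))
t=grab('top','t17')
m=cv2.inRange(cv2.cvtColor(t['frame'],cv2.COLOR_RGB2HSV),(12,40,150),(28,140,255))
cs=max(cv2.findContours(m,cv2.RETR_EXTERNAL,cv2.CHAIN_APPROX_NONE)[0],key=cv2.contourArea);q=cv2.boxPoints(cv2.minAreaRect(cs));print(q,onz(t,q,.024))
E
```

```text
t 22.58 pos [0.53   0.0457 0.1372] yaw 74.54 j [ -7.9   8.3 102.1   0.   69.1   7.6] F [ 0.34  0.42 -0.19] w 0.0231 gf 34.0
shares [-0.5859  0.0997  0.0046] turn -0.0014 rows 7.1
190 ...............ggggggggggBB...B...BB..BBBBBBBgggggggggg....................
195 ...............ggggggggggBB.B.BBBBBBB.BBBBBBBgggggggggg....................
200 ...............gggggggggg....................gggggggggg....................
205 ...............gggggggggggggggggggggggggggggggggggggggg....................
210 ...........................................................................
215 ...........................................................................
220 ..........................gyyyyyyyyyyyyyyyyyyy.............................
225 ..........................yyyyyyyYYYYYYYYyyyyyyg...........................
230 .........................gyyyyyyyyyyyyyyyyyyyyyy...........................
235 ..................gggggDDyyyyyyyyyyyyyyyyyyyyyyyDDgggggg...................
240 .................ggggggDgyyyyyyyyyyyyyyyyyyyyyyy.Dgggggg...................
245 ...........gggggggggggDDyyyyyyyy.gggg
[... 876 characters left out ...]
............g.....ggDgDgDgDDgggggDgggg..gg
305 ggggggggg.ggggggDgDDggD............................gggDgg.ggggggg.ggggggggg
310 gggggggggggggggggggggg.............................gggDggggg.gggggggggggggg
315 ggggggggggggggggggggg................................gDDgggggggggggggDggggg
320 ggggggggggggggggggg....................................Dgggggggggggggggggg.
325 ggggggggg.ggggggggg....................................D.gggggggDgggggggggg
[[314.85495  108.343216]
 [393.9111    95.69423 ]
 [414.04214  221.51326 ]
 [334.986    234.16225 ]] [[ 0.7272255  -0.13950551  0.024     ]
 [ 0.76675302 -0.36624712  0.024     ]
 [ 0.40387891 -0.40481151  0.024     ]
 [ 0.36702019 -0.18870595  0.024     ]]
```

Emit:
{"name": "move_arm", "arguments": {
  "moves": [
    [0.15,[-0.595,0.144,0],0],
    [0.15,[-0.595,0.144,0],0],
    [0.15,[-0.595,0.144,0],0],
    [0.15,[-0.595,0.144,0],0],
    [0.15,[-0.595,0.144,0],0],
    [0.15,[-0.595,0.144,0],0],
    [0.15,[-0.595,0.144,0],0],
    [0.15,[-0.595,0.144,0],0],
    [0.15,[-0.595,0.144,0],0],
    [0.15,[-0.595,0.144,0],0]
  ]
}}

```text
time: 23.52
tool_pos: [0.5159, -0.2597, 0.1306]
tool_rot: [[0.269, 0.963, -0.002], [0.963, -0.269, 0.002], [0.002, -0.003, -1.0]]
wrist_force: [0.2, 1.1, -0.5]
width: 0.0233
grasp_force: 34.0
```

```bash
python3 - <<'E'
from h import *
plan(.52,-.26,.0164,74.8)
w=grab('wrist','w18')
g=cv2.cvtColor(w['frame'],cv2.COLOR_RGB2HSV)
for r in range(5,384,18):print(r,''.join('Y' if(12<=a<=32 and b>140 ) else 'w' if (10<=a<=30 and 40<b<=140 and c>90) else 'D' if c<50 else 'g' if b<45 else '.' for a,b,c in g[r,0:512:7]))
print('board corners',proj(w,[[.728,-.143,.024],[.76,-.363,.024],[.404,-.405,.024],[.376,-.193,.024]]).round())
E
```

```text
t 23.52 pos [ 0.5159 -0.2597  0.1306] yaw 74.41 j [-38.5  14.8  95.1   0.   70.2 -22.9] F [ 0.2   1.11 -0.52] w 0.0233 gf 34.0
shares [0.0013 0.0086 0.2285] turn -0.0022 rows 2.7
5 DDDDDDDDDDDD............................................Dwwwwwwwwwwww.....
23 DDDDDDgDD.DDDDD.DD.................................wwwwwwwwwwwwwwwwwww....
41 D.D..D...D.......DDDDDDD......................wwwwwwwwwwwwwwwwwwwwwwww....
59 DDDDDDDgD.............DDDDDDDDD.........wwwwwwwwwwwwwwwwwwwwwwwwwwwwwww...
77 DDDDDDDggggg...........DDDDDDDDDDD.wwwwwwwwwwwwwwwwwwwwwwwwwwwwwwwwwwww...
95 DDDDDDD...............DDDDDDDwwwwwwwwwwwwwwwwwwwwwwwwwwwwwwwwwwwwwwwwwww..
113 .DDDDDDD.............DDwwwwwwwwwwwwwwwwwwwwwwwwwwwwwwwwwwwwwwwwwwwwwwwww..
131 .........DDDDDD..gwwwwwwwwwwwwwwwwwwwwwwwwwwwwwwwwwwwwwwwwwwwwwwwwwwwwwww.
149 .............wwwwwwwwwwwwwwwwwwwwwwwwwwwwwwwwwwwwwwwwwwwwwwwwwwwwwwwwwwww.
167 ..............gwwwwgwwwwwwwwwwwwwwgwwwwwwwwwwwwwwwwwwwwwwwwwwwwwwwwwwwwwww
185 ................wwwwwwwwwwwwwwwwwwwwwwwwwwwwwwwwwwwwwwwwwwwwwwwwwwwwwwwwww
203 .................gwwwwwwwwwwwwwwwwwwwwwwwwwwwwwwwwwwwww
[... 176 characters left out ...]
.
257 ggggg.................wwwwwwDDggD.......DggDDwwwwwwwwwww..................
275 gggggg.................gwwwDDDDgD..w...wDgDDDDwwg.........................
293 ggggggg..........DDDDDDDDDDDDDDDDwwwwwwwDDDDDDDDDDDDDDDD................DD
311 ggggggggDgDggDDDDDDDDDDDDDDDDDDDwwg......DDDDDDDDDDDDDDDDDDDDDDDgggggggggg
329 gggggggggDDDDDDDDD.DDDDDDDDDDDDD..........DDDDDDDDDDDDgDDDDDDDDD......gggg
347 gggggDDDDDDDDDDDgDDDDDDDDDDDDDDDDDDDDDDDDDDDDDDDDDDDDDDD.DDDDDDDDDDDgggggg
365 gDDDDDDDDDDDDDDDDDDDD..DDDDDDDDDDDDDDDDDDDDDDDDDDDggDDDDDDDDDDDDDDDDDDDDgg
383 DDDDDDDDDDDDDDDDDDDYDDDDDDDDDDDDDDDDDDDDDDDDDDDDDDDDDgDDDDDDDDDDDDDDDDDDDD
board corners [[475. -30.]
 [523. 212.]
 [192. 327.]
 [ 89. 151.]]
```

The link is over the board, with the board corner seen at (88,149) as predicted. I'll lower with a force guard.

Emit:
{"name": "move_arm", "arguments": {
  "moves": [
    [0.15,[0.001,0.006,0.06],0],
    [0.15,[0.001,0.006,0.12],0],
    [0.15,[0.001,0.006,0.17],0],
    [0.15,[0.001,0.006,0.2],0],
    [0.15,[0.001,0.006,0.21],0],
    [0.15,[0.001,0.006,0.21],0],
    [0.15,[0.001,0.006,0.21],0]
  ]
}}

```text
time: 24.15
tool_pos: [0.5206, -0.2593, 0.0278]
tool_rot: [[0.265, 0.964, 0.0], [0.964, -0.265, -0.0], [0.0, 0.0, -1.0]]
wrist_force: [1.1, -0.1, 0.5]
width: 0.0234
grasp_force: 34.1
```

Emit:
{"name": "move_arm", "arguments": {
  "moves": [
    [0.15,[0,0,0.003],0],
    [0.15,[0,0,0.006],0],
    [0.15,[0,0,0.009],0],
    [0.15,[0,0,0.012],0]
  ]
}}

```text
time: 24.48
tool_pos: [0.5205, -0.2606, 0.0219]
tool_rot: [[0.267, 0.964, 0.001], [0.964, -0.267, -0.001], [-0.001, 0.001, -1.0]]
wrist_force: [-0.0, 0.2, -0.3]
width: 0.0236
grasp_force: 34.1
```

Emit:
{"name": "move_arm", "arguments": {
  "moves": [
    [0.15,[0,0,0.002],0],
    [0.15,[0,0,0.004],0],
    [0.15,[0,0,0.006],0]
  ]
}}

```text
time: 24.73
tool_pos: [0.52, -0.2603, 0.0182]
tool_rot: [[0.267, 0.964, 0.0], [0.964, -0.267, -0.0], [-0.0, 0.0, -1.0]]
wrist_force: [-0.5, 0.3, -1.1]
width: 0.0232
grasp_force: 34.1
```

Emit:
{"name": "move_arm", "arguments": {
  "moves": [
    [0.15,[0,0,0.002],0],
    [0.15,[0,0,0.004],0]
  ]
}}

```text
time: 24.9
tool_pos: [0.52, -0.2603, 0.0161]
tool_rot: [[0.267, 0.964, -0.0], [0.964, -0.267, 0.0], [0.0, -0.0, -1.0]]
wrist_force: [-0.8, 1.1, 5.4]
width: 0.0232
grasp_force: 34.8
```

Emit:
{"name": "move_arm", "arguments": {
  "moves": [
    [0.15,[0,0,0.001],0],
    [0.15,[0,0,0.002],0]
  ]
}}

```text
time: 25.07
tool_pos: [0.52, -0.2604, 0.0161]
tool_rot: [[0.267, 0.964, -0.0], [0.964, -0.267, 0.0], [-0.0, -0.0, -1.0]]
wrist_force: [-4.9, 3.4, 11.6]
width: 0.0237
grasp_force: 35.6
```

Contact at the expected height. I'll relieve the load, open, and rise.

Emit:
{"name": "move_arm", "arguments": {
  "moves": [
    [0.15,[0,0,-0.0015],0],
    [0.15,[0,0,-0.0015],0],
    [0.32,[0,0,-0.0015],0],
    [0.4,[0,0,-0.0015],0],
    [0.5,[0,0,-0.0015],0],
    [0.6,[0,0,-0.0015],0],
    [0.65,[0,0,-0.0015],0],
    [0.65,[0,0,-0.0015],0]
  ]
}}

```text
time: 25.73
tool_pos: [0.52, -0.2602, 0.0159]
tool_rot: [[0.267, 0.964, -0.0], [0.964, -0.267, 0.0], [0.0, -0.0, -1.0]]
wrist_force: [-0.5, 0.1, -0.7]
width: 0.0557
grasp_force: 0.0
```

Emit:
{"name": "move_arm", "arguments": {
  "moves": [
    [0.65,[0,0,-0.03],0],
    [0.65,[0,0,-0.08],0],
    [0.65,[0,0,-0.15],0],
    [0.65,[0,0,-0.22],0],
    [0.65,[0,0,-0.3],0],
    [0.65,[0,0,-0.36],0],
    [0.65,[0,0,-0.36],0],
    [0.65,[0,0,-0.36],0]
  ]
}}

```text
time: 26.4
tool_pos: [0.5213, -0.2612, 0.1987]
tool_rot: [[0.267, 0.964, 0.004], [0.964, -0.267, -0.003], [-0.002, 0.005, -1.0]]
wrist_force: [0.4, 0.6, -0.7]
width: 0.0554
grasp_force: 0.0
```

```bash
python3 - <<'E'
from h import *
w=grab('wrist','w19');s=grab('scene','s19');plan(.52,-.26,.2,74.8)
g=cv2.cvtColor(w['frame'],cv2.COLOR_RGB2HSV)
a=np.radians(74.6);gx=np.array([np.cos(a),np.sin(a),0]);gy=np.array([np.sin(a),-np.cos(a),0]);c=np.array([.52,-.26,0])
for z in(.024,.072):print(z,[proj(w,c+gx*i+gy*j+[0,0,z])[0].round(0).tolist() for i,j in((.008,-.012),(.008,.012),(-.008,.012),(-.008,-.012))])
X=proj(w,c+[0,0,.06])[0].astype(int)
for r in range(X[1]-40,X[1]+40,3):print(r,''.join('Y' if(15<=h<=32 and q>95) else '.' for h,q,v in g[r,X[0]-30:X[0]+30]))
print(X)
s0=load('s13');d=(abs(s['frame'].astype(int)-s0['frame']).max(2)>70).astype(np.uint8)
print([cv2.boundingRect(q) for q in cv2.findContours(cv2.morphologyEx(d,cv2.MORPH_OPEN,np.ones((2,2))),0,2)[0] if cv2.contourArea(q)>8 and cv2.boundingRect(q)[0]<320])
print('link in scene',proj(s,c+[[0,0,.024],[0,0,.072]]).round())
E
```

```text
t 26.5 pos [ 0.5195 -0.2598  0.195 ] yaw 74.53 j [-38.3  11.4  91.4  -0.   77.2 -22.8] F [ 0.21  0.73 -0.93] w 0.0554 gf 0.0
shares [-0.      0.0011 -0.0099] turn -0.0015 rows 0.1
0.024 [[241.0, 156.0], [262.0, 156.0], [262.0, 169.0], [241.0, 169.0]]
0.072 [[240.0, 165.0], [263.0, 165.0], [263.0, 180.0], [240.0, 180.0]]
129 ............................................................
132 ............................................................
135 ............................................................
138 ............................................................
141 ............................................................
144 ............................................................
147 ............................................................
150 ............................................................
153 ............................................................
156 ............................................................
159 ....................YYYYYYYYYYYYYYYYYYYY....................
162 ...................YYYYYYY........YYYYYY...................
[... 729 characters left out ...]
....................................................
201 ............................................................
204 ............................................................
207 ............................................................
[251 169]
[(198, 371, 6, 5), (168, 354, 13, 7), (181, 324, 5, 7), (185, 293, 53, 22), (236, 207, 9, 7), (236, 196, 9, 5), (289, 172, 47, 35), (156, 146, 7, 18), (203, 134, 11, 29), (219, 131, 7, 4), (315, 100, 11, 5), (213, 96, 16, 29), (297, 83, 6, 22), (303, 65, 6, 15), (312, 56, 14, 4), (134, 48, 84, 92), (302, 13, 4, 5), (177, 3, 7, 20), (295, 0, 8, 13), (198, 0, 7, 12), (172, 0, 7, 8), (143, 0, 64, 40)]
link in scene [[305. 185.]
 [307. 171.]]
```

```bash
python3 -c "
from bench import manip
print(manip.close_job())"
```

```text
the job is handed in; nothing more can be done
None
```

I handed the job in at about 26.5 s: the link popped free and now stands upright on the board, the bar is forward again, and the tool is back upright in its stand; after release I checked its seating only from image measurements. The first grasp of the link missed, the second held, and the press on the collar stayed under about 5 N.

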